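Pack and close the shoe-care chest

ROBOT

A 6-joint arm with a two-finger parallel gripper is mounted at the origin on the work surface. World frame = base frame: x ahead of the robot, y to its left, z up, the work surface at z = 0. Lengths are in mm, angles in rad, forces in N, time in s.
With the tool pointing down it reaches from about 225 to 875 mm from the base axis. Payload 3.4 kg.
Tool frame: the origin (TCP) lies midway between the tips of the shut fingers; the grasp point (between the pads) lies 19 mm behind it; z points along the fingers, x is the direction in which the jaws open and shut, and the axes are right-handed (so a half turn about z gives the same grasp; the last joint's range is limited). The gripper opens to 85 mm and grips with 20 to 120 N. Pads are 22 mm wide; open, the fingers measure 114 mm over their backs; the gripper's body (76 mm by 85 mm) begins 54 mm behind the grasp point. The pads swing forward as they close: fully open they stand 13 mm farther back than shut.
Start: joints at [1.08, 0.276, 1.505, -0, 1.361, -0.121], TCP at [207.84, 536.158, 231.328] pointing down, gripper open.
Joint ranges: [-2.89, 2.89], [-0.75, 2.08], [0.22, 2.7], [-1.18, 4.32], [0.11, 2.71], [-2.7, 2.7]. Speed limits (rad/s): [2.57, 2.57, 3.14, 3.14, 3.14, 3.14].

INTERFACE

Orientations are given as a unit quaternion [w, x, y, z].
In Python, from cell import r, eyes gives the robot as it stands.
- The arm moves only by the tool apply_moves, never from a script. Its argument "motion" is a list of rows, each a list of 3 entries, a list of its own where there are three numbers: the shift along the tool's x, y, z scaled (see below), then the turn, a rotation vector about the tool's x, y, z scaled (see below), then the gripper's target within -1 to 1 (shut at 1, half-way at 0, fully open at -1). A call has 1 to 8 rows; each row shifts and turns the commanded pose from where the row before left it, along the tool's axes as they then stand; what a row does not reach is not made up. The controller multiplies each number of a shift by 30 mm and each number of a turn by pi/4 rad. A row lasts 1/10 s, in which the tool goes at most 50 mm and 8.59 degrees, less where a joint would pass 70% of its speed; a pose out of reach is approached as far as the arm can. A call with a number of a shift or a turn outside -1 to 1 is refused whole. A call with a gripper value outside its range is refused whole. The fingers move at their own pace and stop on an object; "newtons" is the grip in N (left out, the last holds). Time passes only in rows, so rows that do not move let the fingers close. It gives the time, the measured TCP pose, the force and the opening at its end, in the units of the state.
- r.sense(): the state, without advancing time (a new reading comes with each control period).
- eyes.grab_frame(name): name is "scene" or "top" or "wrist"; returns (picture, depth): 400x640x3 uint8, red, green, blue; 400x640 float32, mm along the optical axis (not along the pixel's ray), 0 where there is no reading.
- eyes.get_calibration(name): a dict with "fovy" (degrees; the focal length in pixels is half the picture's height over the tangent of half this angle, whatever the lens; pixels are square), "cx", "cy" (the principal point, pixels), "world_to_cam" (4x4, takes a point from world to camera coordinates); the wrist camera has in their place "T_tool_cam" (4x4, takes a point from camera to tool coordinates, whose origin is the TCP and whose axes are the tool frame's). Camera axes: x right, y down, z forward; pixel columns grow to the right and rows downward; lengths in mm; the calibration is good to about 2 mm. A picture is of the moment at which its call begins: read the wrist's pose just before it. get_calibration takes no time and is no camera call.
- r.finish_job(): hands the job in, once; it reports no verdict.
The state is a dict: "clock": time; "qpos": joint angles; "dq": joint speeds; "effort": joint torques, N m; "ee_pos": TCP position; "tool_rot": TCP orientation; "ft_force": force on the tool from outside, world axes, zero at the start; "wrist_torque": the same for the moment, N m; "finger_gap": finger opening in mm.
Only numpy, scipy, OpenCV 4.12 (cv2) and the standard library are available. Lean on these libraries where they do the work, as an engineer would, in place of code of your own. Each camera call takes 0.05 s, during which the arm holds its last target.

TASK

Pack the shoe-care chest: lay every cedar shoe tree in its long compartment and every black rubber heel cap in its small one, then shut the lid fully, and only then swing both brass hasps right over so that they lie flat on the lid with the studs in their slots. Leave the other things on the table where they are.

Things in the scene. Friction and masses are not known exactly. Their poses are not given: they have to be found in the camera images.
- chest: fixed oak shoe-care chest, open on top, 212 mm deep (x), 360 mm wide (y), 60 mm high, z up; origin at the centre of its underside, front side towards -x, hinge side towards +x. Walls and floor 6 mm thick. A divider 50 mm high parallel to x, y from -49 to -43 mm, splits it: the long compartment for shoe trees spans y -43 to 174 mm, the small one for heel caps y -174 to -49 mm; both span x -100 to 100 mm.
- lid (a joint): angle of the chest's oak lid about the hinge: 0 shut, flat on the rim; about 1.57 standing upright; end stop 1.8. The hinge is stiff (0.7 N m friction), so the lid stays where it is left; it may be pushed or pulled by its edge. The lid is a board 212 x 360 x 12 mm, 0.45 kg, flush with the chest's sides; shut, its top is 72 mm above the chest's underside. It stands open at the start.
- lid_hinge (a point): middle of the lid's hinge axis, which runs along the chest's y: at x 106, y 0, z 60 mm in the chest's frame. The lid's underside lies in a plane through this axis.
- lid_edge (a point): middle of the lid's free (front) edge, 212 mm from the hinge axis, half-way through its 12 mm thickness.
- tree1_center (a point): centre of the grip bar of a split-toe cedar shoe tree (child's size) lying sole down, 186 mm long, 50 mm wide, 44 mm high, 150 g. Its x axis runs along its length to the split toe, z up. The bar is 24 mm wide (along y), 24 mm high, its underside 10 mm above the sole, and 56 mm long between the thicker toe and heel blocks; this point is 22 mm above the sole. The toe ends 98 mm from it along +x, the heel 88 mm along -x. The trees are alike; one or both are present.
- tree2_center (a point): as tree1_center, for the other shoe tree.
- cap1_center (a point): centre (9 mm above its underside) of a black rubber heel cap, a solid D-shaped pad 50 mm long along x (the round end to +x), 48 mm wide along y between straight flanks, 18 mm thick, 60 g, lying flat, z up. The caps are alike; two or three are present.
- cap2_center (a point): as cap1_center, for another heel cap.
- cap3_center (a point): as cap1_center, for another heel cap.
- hasp_right (a joint): angle of the chest's right brass hasp (a slotted strap, 26 mm wide along y) about an axis along the chest's y on the chest's front: 0 sticking straight out to the front, 1.57 straight up, 3.14 (end stop) swung right over and lying flat on the lid with the lid's stud (8 mm thick, 13 mm high, 35 mm from the hasp's axis) in its slot. A little friction (0.06 N m) holds it where it is left. It starts sticking out and up in front, clear of the lid.
- hasp_right_hinge (a point): middle of that hasp's hinge axis: x -113, y -110, z 75 mm in the chest's frame.
- hasp_right_end (a point): centre of the round cross-bar (10 mm thick, 30 mm long along y) at that hasp's free end, 60 mm from its axis and 3 mm off the strap's middle plane (up when shut: 78 mm above the chest's underside). It can be pinched across its two ends from above and turns between the fingers.
- hasp_left (a joint): angle of the chest's left brass hasp (a slotted strap, 26 mm wide along y) about an axis along the chest's y on the chest's front: 0 sticking straight out to the front, 1.57 straight up, 3.14 (end stop) swung right over and lying flat on the lid with the lid's stud (8 mm thick, 13 mm high, 35 mm from the hasp's axis) in its slot. A little friction (0.06 N m) holds it where it is left. It starts sticking out and up in front, clear of the lid.
- hasp_left_hinge (a point): middle of that hasp's hinge axis: x -113, y 110, z 75 mm in the chest's frame.
- hasp_left_end (a point): centre of the round cross-bar (10 mm thick, 30 mm long along y) at that hasp's free end, 60 mm from its axis and 3 mm off the strap's middle plane (up when shut: 78 mm above the chest's underside). It can be pinched across its two ends from above and turns between the fingers.
- tin: bystander, to be left alone: a steel polish tin, round, 66 mm across and 25 mm high; origin under its centre.
- brush: bystander, to be left alone: a small dark wooden shoe brush, 75 x 34 x 34 mm, black bristles down; origin under its centre.
- wax: bystander, to be left alone: a round amber wax jar, 48 mm across and 45 mm high; origin under its centre.

How it is judged:
By the outcome, as a careful person would: the job done as asked, in the order asked, and still so for the second after the job is handed in, with the robot touching nothing.
Of tree1, tree2 only 1 to 2 are there at a start; the rules pass over those that are not, and their reading is None.
Of cap1, cap2, cap3 only 2 to 3 are there at a start; the rules pass over those that are not, and their reading is None.
At some moment in a run one of tree1, tree2, cap1, cap2, cap3 may be knocked a few centimetres aside while the robot is not near it.
Once in a run the grip may slacken for a moment while it holds something.
It also fails if it takes over 210 s, if anything falls off the work surface, if the arm or the gripper's body presses on something with over 40 N, if the wrist force passes 120 N, or if a joint passes its speed limit or range.

## Working session

There is one attempt and no reset: what is moved stays moved. The work goes in short steps, Python scripts to look and compute and a tool call to move; the robot and the scene stay as the last step left them, time stands still between calls to the robot, and variables do not carry over. Pictures are saved under pics/ and viewed, and the job is handed in when it is done.

Besides the shell and the picture viewer there is one more tool, called after "Call:" as a command line: name --argument value ..., lists and objects as JSON in quotes. apply_moves: Moves the arm, as the interface text tells. Its arguments: {"type":"object","properties":{"motion":{"type":"array"},"newtons":{"type":"number"}},"required":["motion"]}

```bash
mkdir -p pics; ls; cat > h.py <<'E'
import numpy as np,cv2
from cell import r,eyes
from scipy.spatial.transform import Rotation as R
def cal(n):
    c=eyes.get_calibration(n); return c
def pose(s=None):
    s=s or r.sense(); q=s['tool_rot']; T=np.eye(4);T[:3,:3]=R.from_quat([q[1],q[2],q[3],q[0]]).as_matrix();T[:3,3]=s['ee_pos'];return T
def c2w(n):
    c=cal(n)
    return pose()@np.array(c['T_tool_cam']) if n=='wrist' else np.linalg.inv(np.array(c['world_to_cam']))
def grab(n,fn):
    M=c2w(n); im,d=eyes.grab_frame(n); cv2.imwrite('pics/%s.png'%fn,im[:,:,::-1]); np.savez('pics/%s.npz'%fn,im=im,d=d,M=M,n=n); return im,d,M
def cloud(fn):
    z=np.load('pics/%s.npz'%fn); im,d,M,n=z['im'],z['d'],z['M'],str(z['n']); c=cal(n); f=200/np.tan(np.radians(c['fovy'])/2)
    v,u=np.mgrid[0:400,0:640]; P=np.stack([(u-c['cx'])/f*d,(v-c['cy'])/f*d,d],-1)@M[:3,:3].T+M[:3,3]; P[d==0]=np.nan
    return im,P
def proj(n,p,M):
    c=cal(n); f=200/np.tan(np.radians(c['fovy'])/2); q=np.linalg.inv(M)@np.append(p,1); return q[0]/q[2]*f+c['cx'],q[1]/q[2]*f+c['cy']
E
python3 - <<'E'
from h import *
print(r.sense())
for n in('scene','top','wrist'):
    grab(n,n+'0');c=cal(n);print(n,{k:v for k,v in c.items() if k in('fovy','cx','cy')},np.round(c2w(n),3).tolist())
E
```

```text
pics
{'clock': 0.0, 'qpos': array([ 1.07998128e+00,  2.76616591e-01,  1.50617641e+00,  1.00512636e-05,
        1.36072911e+00, -1.20992956e-01]), 'dq': array([ 6.59441130e-04,  1.92722782e-03,  9.95562954e-04, -7.79993075e-04,
        6.43891802e-05,  1.03287881e-03]), 'effort': array([ 3.32139462e-03, -4.16768646e+01, -2.45804179e+01,  3.46433444e-04,
        1.10605900e-02,  2.59667253e-06]), 'ee_pos': array([207.56604309, 535.62955535, 230.41018192]), 'tool_rot': array([ 4.40699968e-04,  8.25060680e-01,  5.65043312e-01, -8.58204072e-04]), 'ft_force': array([ 0.29358242, -0.47849471,  0.05735827]), 'wrist_torque': array([-0.04175189,  0.04690012, -0.01727645]), 'finger_gap': 85.32255977209267}
scene {'fovy': 53.26218227013641, 'cx': 321.80722187910237, 'cy': 199.930721710679} [[0.795, 0.37, -0.481, 1000.126], [0.607, -0.467, 0.643, -687.854], [0.014, -0.803, -0.596, 687.654], [0.0, 0.0, 0.0, 1.0]]
top {'fovy': 57.288396955641836, 'cx': 323.0649742325959, 'cy': 197.36134255155488} [[0.017, -0.985, 0.171, 351.196], [-1.0, -0.019, -0.012, -37.849], [0.015, -0.171, -0.985, 1122.622], [0.0, 0.0, 0.0, 1.0]]
wrist {'fovy': 59.554473365907654, 'cx': 316.0836441962486, 'cy': 196.37338755046997} [[0.362, 0.897, 0.256, 143.01], [0.932, -0.347, -0.102, 561.052], [-0.003, 0.275, -0.961, 373.058], [0.0, 0.0, 0.0, 1.0]]
```

View pics/scene0.png

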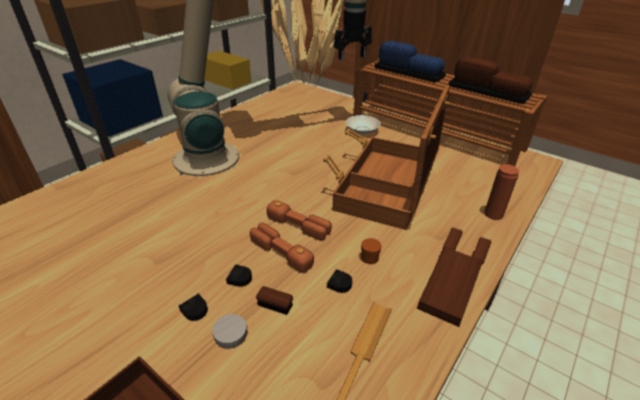

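View pics/top0.png

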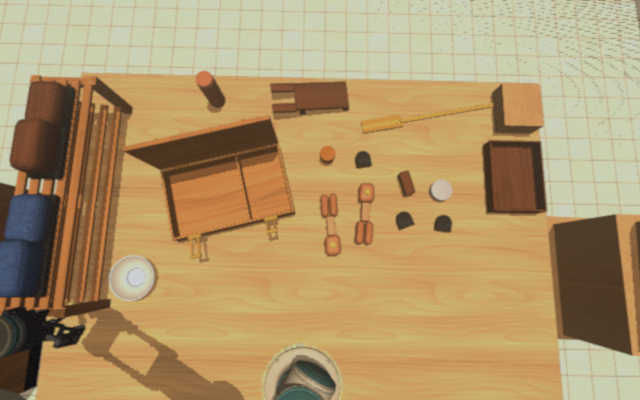

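View pics/wrist0.png

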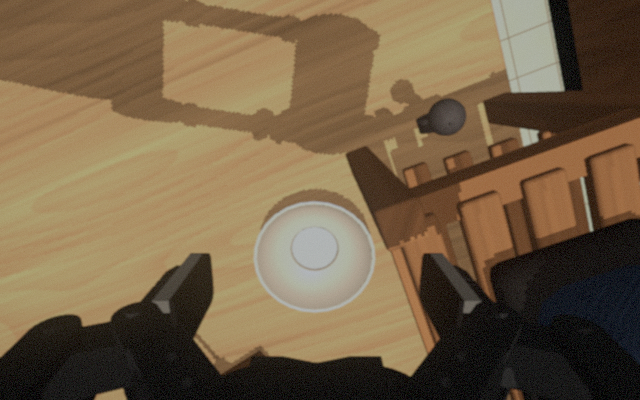

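```bash
python3 - <<'E'
from h import *
im,P=cloud('top0')
cv2.imwrite('pics/topc.png',cv2.resize(im[130:270,300:460,::-1],(800,700))[:600])
x=im.copy()
cv2.imwrite('pics/topc.png',cv2.resize(im[140:260,300:460,::-1],(800,600),interpolation=cv2.INTER_CUBIC))
cv2.imwrite('pics/chestc.png',cv2.resize(im[110:270,120:310,::-1],(712,600),interpolation=cv2.INTER_CUBIC))
m=(P[...,2]>7)&(P[...,2]<80); m[:,:300]=0;m[:,470:]=0;m[:145]=0;m[258:]=0
n,l=cv2.connectedComponents(m.astype(np.uint8))
for i in range(1,n):
    k=l==i
    if k.sum()<30: continue
    p=P[k]; v,u=np.nonzero(k)
    r_=cv2.minAreaRect(p[:,:2].astype(np.float32))
    print(i,k.sum(),'px',u.mean().round(),v.mean().round(),'mean',p.mean(0).round(1),'zmax',np.percentile(p[:,2],95).round(1),'rect',np.round(r_[0],1),np.round(r_[1],1),round(r_[2],1))
print('table z', np.nanmedian(P[270:330,350:450,2]))
E
```

```text
1 217 px 328.0 154.0 mean [673.2 -62.   41.9] zmax 47.9 rect [675.9 -61.9] [46. 46.] 1.2
2 225 px 363.0 159.0 mean [ 666.  -174.    17.1] zmax 20.7 rect [ 669.  -173.6] [49.2 47.5] 10.4
3 278 px 407.0 183.0 mean [ 590.4 -305.3   31.8] zmax 36.7 rect [ 591.9 -306.1] [74.7 33.6] 16.5
4 370 px 441.0 190.0 mean [ 572.1 -413.3   24.3] zmax 28.0 rect [ 572.2 -414.5] [63.1 65.7] 0.9
5 817 px 365.0 214.0 mean [ 491.3 -177.6   36.3] zmax 45.2 rect [ 495.9 -179.6] [ 50.  184.6] 86.6
6 791 px 331.0 224.0 mean [460.3 -75.1  37.1] zmax 45.8 rect [464.3 -75.3] [192.4  50. ] 6.2
11 237 px 404.0 220.0 mean [ 478.1 -299.7   17.3] zmax 21.1 rect [ 480.2 -299.8] [48.  48.5] 21.3
12 247 px 443.0 223.0 mean [ 469.6 -418.4   17.4] zmax 20.7 rect [ 471.7 -418.5] [47.9 48.8] 86.1
table z 0.20132672475028812
```

View pics/topc.png

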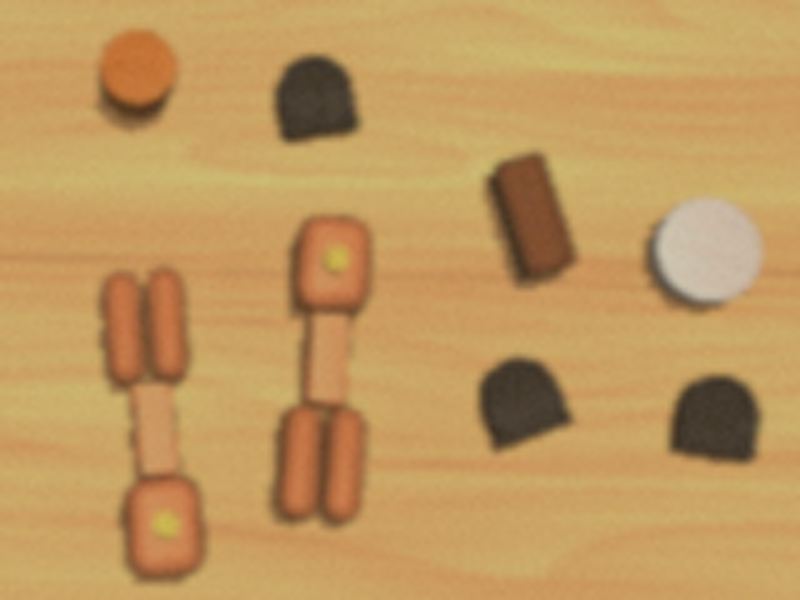

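View pics/chestc.png

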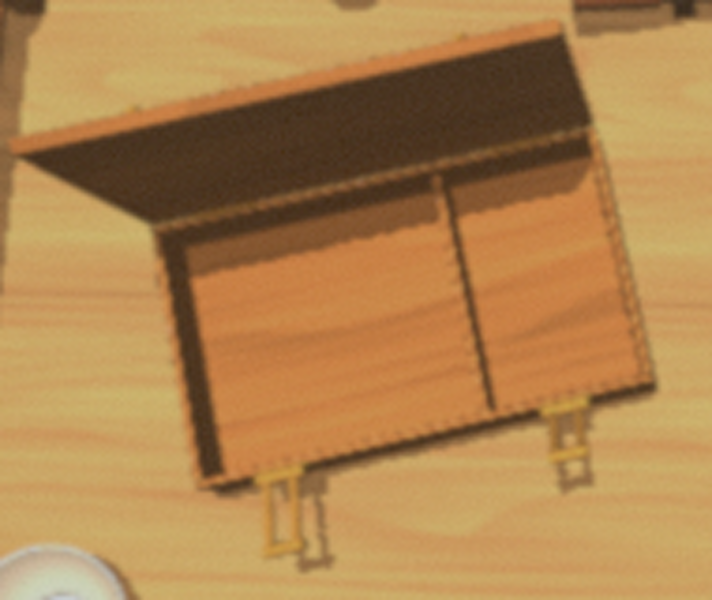

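```bash
python3 - <<'E'
from h import *
from scipy.optimize import least_squares
im,P=cloud('top0')
z=P[...,2]; m=(z>56)&(z<64); m[:,:120]=0; m[:,300:]=0;m[:110]=0;m[245:]=0
p=P[m]; r_=cv2.minAreaRect(p[:,:2].astype(np.float32)); print(m.sum(),r_, np.median(p[:,2]))
# floor-based & rim fit: outer rect 212x360
def sd(q):
    c,s=np.cos(q[2]),np.sin(q[2]); d=p[:,:2]-q[:2]; l=np.c_[d[:,0]*c+d[:,1]*s,-d[:,0]*s+d[:,1]*c]
    def box(hx,hy): a=np.abs(l)-[hx,hy]; return np.maximum(a[:,0],a[:,1])
    e=np.abs(box(103,177)); e=np.minimum(e,np.abs(l[:,1]+46)); return np.maximum(e-3,0)
s=least_squares(sd,[*r_[0],0.215],loss='soft_l1'); print(s.x,s.cost)
cx,cy,a=s.x; Rz=np.array([[np.cos(a),-np.sin(a)],[np.sin(a),np.cos(a)]])
L=(P[...,:2]-s.x[:2])@Rz
# lid angle: points far x high z
k=(z>90)&(z<300)&(L[...,0]>60)&(np.abs(L[...,1])<170)
A=np.polyfit(z[k],L[...,0][k],1);print('lid slope',A, z[k].max(), k.sum())
for sgn in(-1,1):
    k=(np.abs(L[...,1]-sgn*110)<22)&(L[...,0]<-108)&(L[...,0]>-180)&(z>40)&(z<160)
    l=np.c_[L[k],z[k]]; e=l[l[:,0]<np.percentile(l[:,0],15)]; print(sgn,k.sum(),l.min(0),l.max(0),e.mean(0))
# grip bars
for (c,ang) in (([491,-177.6],0),([460.3,-75.1],0)):
    pass
# bar pixels: trees height 34 level
for (u0,u1,v0,v1) in((350,380,180,246),(318,344,192,258)):
    q=P[v0:v1,u0:u1].reshape(-1,3); q=q[q[:,2]>8]
    c,sz,an=cv2.minAreaRect(q[:,:2].astype(np.float32)); mu=q[:,:2].mean(0); w,V=np.linalg.eigh(np.cov((q[:,:2]).T)); d=V[:,1]*np.sign(V[0,1]); t=(q[:,:2]-mu)@d; n=(q[:,:2]-mu)@[-d[1],d[0]]
    print(mu,np.degrees(np.arctan2(d[1],d[0])))
    for lo in range(-100,105,10):
        s_=(t>=lo)&(t<lo+10)
        if s_.any(): print(lo,s_.sum(),q[s_,2].max().round(0),np.round([n[s_].min(),n[s_].max()],0))
    print(t.min(),t.max(),mu+d*(t.min()+t.max())/2)
E
```

```text
822 ((640.6381225585938, 302.1500244140625), (425.44970703125, 446.3931884765625), 15.20273494720459) 59.61589200464425
[5.50503358e+02 2.33186251e+02 2.54507676e-01] 432.0265411476348
lid slope [ -0.37587515 196.95025517] 275.672743561154 4066
-1 127 [-158.20045066 -129.61473346   55.61157492] [-108.0762429   -91.94879814  127.31092506] [-156.13300087 -110.18046884  123.10092312]
1 169 [-173.85667329   90.64054853   41.51282849] [-108.11324243  129.94230932  104.51079554] [-171.15488156  110.20204496  100.22654314]
[ 491.25389077 -177.56299778] -3.004475340030151
-90 36 40.0 [-22.  22.]
-80 59 42.0 [-25.  23.]
-70 57 41.0 [-24.  24.]
-60 54 43.0 [-23.  24.]
-50 60 44.0 [-26.  24.]
-40 60 43.0 [-26.  24.]
-30 39 40.0 [-23.  22.]
-20 35 37.0 [-16.  11.]
-10 27 38.0 [-12.  11.]
0 31 38.0 [-12.  11.]
10 28 38.0 [-12.  10.]
20 24 38.0 [-11.  10.]
30 33 42.0 [-17.  14.]
40 51 46.0 [-22.  21.]
50 53 47.0 [-25.  21.]
60 51 52.0 [-25.  22.]
70 52 49.0 [-24.  21.]
80 46 47.0 [-24.  22.]
90 21 43.0 [-19.  19.]
-87.66391906513806 97.00701628554336 [ 495.91901807 -177.80785214]
[460.14109529 -75.1211897 ] 6.023778639901168
-100 8 33.0 [-13.  13.]
-90 48 45.0 [-19.  21.]
-80 55 49.0 [-24.  21.]
-70 51 52.0 [-21.  21.]
-60 53 49.0 [-23.  22.]
-50 55 49.0 [-23.  22.]
-40 33 44.0 [-18.  18.]
-30 29 38.0 [-11.  11.]
-20 25 37.0 [-12.  10.]
-10 30 37.0 [-12.  11.]
0 27 39.0 [-11.  11.]
10 24 37.0 [-11.  10.]
20 39 42.0 [-22.  21.]
30 55 42.0 [-25.  23.]
40 56 45.0 [-23.  23.]
50 49 44.0 [-24.  25.]
60 53 42.0 [-25.  24.]
70 55 43.0 [-23.  23.]
80 43 41.0 [-23.  22.]
90 2 31.0 [12. 15.]
-92.02028545044477 93.11818789105149 [460.68701544 -75.0635821 ]
```

```bash
cat > fit.py <<'E'
from h import *
from scipy.optimize import least_squares
im,P=cloud('top0'); z=P[...,2]
m=(z>56)&(z<64)&(P[...,0]<680)&(P[...,0]>400)&(P[...,1]>0)&(P[...,1]<480); m[:,:150]=0; m[:,300:]=0;m[245:]=0
p=P[m]
def sd(q):
    c,s=np.cos(q[2]),np.sin(q[2]); d=p[:,:2]-q[:2]; l=np.c_[d[:,0]*c+d[:,1]*s,-d[:,0]*s+d[:,1]*c]
    a=np.abs(l)-[103,177]; e=np.abs(np.maximum(a[:,0],a[:,1])); e=np.minimum(e,np.abs(l[:,1]+46)); return np.maximum(e-2.5,0)
s=least_squares(sd,[550,233,0.235],loss='cauchy'); print(s.x,np.percentile(sd(s.x),[50,70,90]))
q=s.x; o=cv2.resize(im[110:270,120:310,::-1],None,fx=4,fy=4)
M=c2w('top'); a=q[2]
def W(x,y,zz): return np.array([q[0]+x*np.cos(a)-y*np.sin(a),q[1]+x*np.sin(a)+y*np.cos(a),zz])
def px(w): u,v=proj('top',w,M); return int((u-120+.5)*4),int((v-110+.5)*4)
for A,B in(((-106,-180),(-106,180)),((-106,180),(106,180)),((106,180),(106,-180)),((106,-180),(-106,-180)),((-100,-46),(100,-46))): cv2.line(o,px(W(*A,60)),px(W(*B,60)),(0,255,0),1)
for y in(-110,110): cv2.circle(o,px(W(-113,y,75)),4,(255,0,0),1)
cv2.imwrite('pics/ov.png',o)
L=(P[...,:2]-q[:2])@np.array([[np.cos(a),-np.sin(a)],[np.sin(a),np.cos(a)]])
np.save('chest.npy',q)
for y in (-150,-100,0,100,150):
    k=(np.abs(L[...,1]-y)<3)&(L[...,0]>80)&(L[...,0]<260)&(z>65); l=np.c_[L[...,0][k],z[k]]; i=np.argsort(l[:,1]); print(y,np.round(l[i][::4],0).tolist())
for sgn in(-1,1):
    k=(np.abs(L[...,1]-sgn*110)<22)&(L[...,0]<-116)&(L[...,0]>-180)&(z>65)&(z<160)
    l=np.c_[L[k],z[k]]; e=l[l[:,0]<np.percentile(l[:,0],25)]; print(sgn,k.sum(),l.min(0),l.max(0),e.mean(0))
E
python3 fit.py
```

```text
[5.50452690e+02 2.33244237e+02 2.54772494e-01] [0.         0.         0.61637486]
-150 [[106.0, 68.0], [105.0, 87.0], [104.0, 108.0], [103.0, 126.0], [104.0, 141.0], [102.0, 157.0], [103.0, 170.0], [102.0, 187.0], [101.0, 198.0], [101.0, 214.0], [101.0, 226.0], [101.0, 237.0], [100.0, 250.0], [99.0, 263.0], [99.0, 269.0], [108.0, 271.0], [100.0, 272.0]]
-100 [[105.0, 65.0], [106.0, 82.0], [106.0, 100.0], [105.0, 115.0], [105.0, 131.0], [104.0, 154.0], [104.0, 167.0], [102.0, 181.0], [103.0, 197.0], [103.0, 209.0], [101.0, 223.0], [100.0, 238.0], [100.0, 247.0], [100.0, 262.0], [101.0, 270.0], [106.0, 272.0], [101.0, 274.0]]
0 [[106.0, 68.0], [105.0, 93.0], [107.0, 105.0], [105.0, 130.0], [103.0, 145.0], [103.0, 156.0], [104.0, 169.0], [102.0, 184.0], [102.0, 195.0], [102.0, 207.0], [101.0, 220.0], [100.0, 230.0], [101.0, 243.0], [101.0, 252.0], [100.0, 263.0], [100.0, 270.0], [107.0, 272.0], [104.0, 273.0], [105.0, 274.0]]
100 [[108.0, 65.0], [107.0, 80.0], [105.0, 98.0], [105.0, 119.0], [103.0, 137.0], [105.0, 151.0], [102.0, 167.0], [102.0, 185.0], [103.0, 192.0], [101.0, 210.0], [102.0, 222.0], [101.0, 232.0], [100.0, 245.0], [100.0, 253.0], [101.0, 261.0], [102.0, 270.0], [99.0, 271.0], [103.0, 274.0]]
150 [[106.0, 71.0], [104.0, 91.0], [104.0, 105.0], [105.0, 119.0], [105.0, 132.0], [103.0, 145.0], [103.0, 160.0], [101.0, 181.0], [103.0, 196.0], [101.0, 205.0], [101.0, 218.0], [102.0, 226.0], [101.0, 237.0], [100.0, 248.0], [100.0, 255.0], [100.0, 265.0], [101.0, 270.0], [105.0, 271.0], [103.0, 274.0]]
-1 92 [-158.19348109 -127.37604749   73.81715019] [-116.05529884  -91.98682524  127.31092506] [-155.658488   -110.12377832  123.17471296]
1 127 [-173.79451728   94.99647692   76.29371328] [-116.02435189  127.1945581   104.51079554] [-170.38637707  109.4814834   100.09988312]
```

View pics/ov.png

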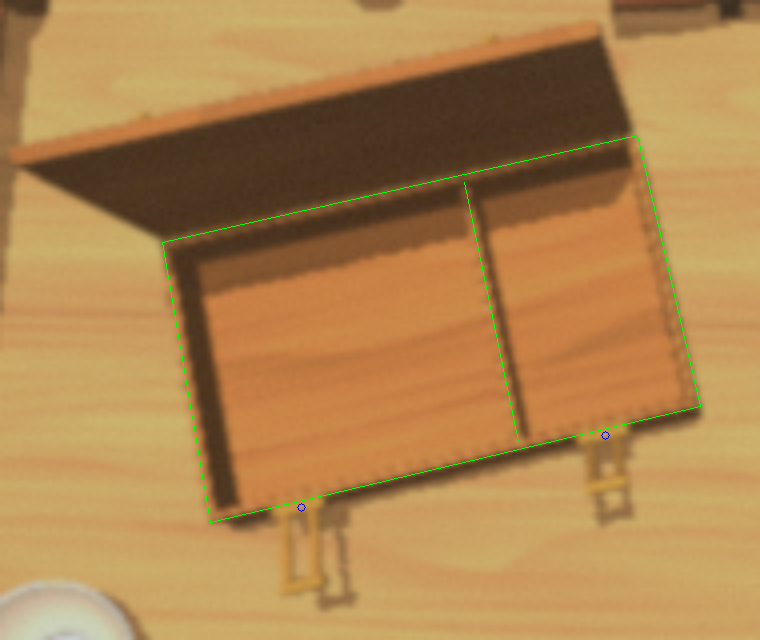

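```bash
cat > go.py <<'E'
import sys
from h import *
# python3 go.py x y z psi_deg  -> remaining in tool units
def rem(x,y,z,psi=None,T=None,chest=False):
    T=pose() if T is None else T
    if chest:
        q=np.load('chest.npy'); c,s=np.cos(q[2]),np.sin(q[2]); x,y=q[0]+x*c-y*s,q[1]+x*s+y*c
        if psi is not None: psi=psi+np.degrees(q[2])
    yaw=np.degrees(np.arctan2(T[1,0],T[0,0]))
    Tn=np.eye(3)
    p=yaw if psi is None else psi; c,s=np.cos(np.radians(p)),np.sin(np.radians(p))
    G=np.array([[c,s,0],[s,-c,0],[0,0,-1.]])
    w=R.from_matrix(T[:3,:3].T@G).as_rotvec()/(np.pi/4)
    d=np.array([x,y,z])-T[:3,3]
    print('tcp',T[:3,3].round(1),'yaw',round(yaw,1),'goal',np.round([x,y,z],1),'world d',d.round(1))
    print('turn units',w.round(3),' shift units NOW axes',(T[:3,:3].T@d/30).round(2),' AFTER-turn axes',(G.T@d/30).round(2))
if __name__=='__main__':
    ch='c' in sys.argv; a=[float(v) for v in sys.argv[1:] if v!='c']
    s=r.sense();print('t',round(s['clock'],2),'F',s['ft_force'].round(1),'gap',round(s['finger_gap'],1))
    rem(*a,chest=ch)
E
python3 go.py 440 -85 180 96
```

```text
t 0.15 F [ 0.5 -0.4 -0.1] gap 85.7
tcp [207.6 535.8 230.6] yaw 68.8 goal [440. -85. 180.] world d [ 232.4 -620.8  -50.6]
turn units [-0.001  0.002 -0.604]  shift units NOW axes [-16.49  14.7    1.71]  AFTER-turn axes [-21.39   5.54   1.69]
```

Call:
apply_moves --motion '[[[-1, 0.9, 0], [0, 0, -0.15], -1], [[-1, 0.7, 0], [0, 0, -0.15], -1], [[-1, 0.5, 0], [0, 0, -0.15], -1], [[-1, 0.4, 0], [0, 0, -0.15], -1], [[-1, 0.25, 0], [0, 0, 0], -1], [[-1, 0.25, 0], [0, 0, 0], -1], [[-1, 0.25, 0], [0, 0, 0], -1], [[-1, 0.25, 0], [0, 0, 0], -1]]'

```text
clock: 0.95
ee_pos: [299.4, 284.6, 231.2]
tool_rot: [0.0, 0.67, 0.742, -0.0]
ft_force: [1.0, 0.4, -0.3]
finger_gap: 85.3
```

Call:
apply_moves --motion '[[[-1, 0.25, 0.1], [0, 0, 0], -1], [[-1, 0.25, 0.1], [0, 0, 0], -1], [[-1, 0.25, 0.1], [0, 0, 0], -1], [[-1, 0.25, 0.2], [0, 0, 0], -1], [[-1, 0.25, 0.2], [0, 0, 0], -1], [[-1, 0.25, 0.2], [0, 0, 0], -1], [[-1, 0.25, 0.2], [0, 0, 0], -1], [[-1, 0.25, 0.2], [0, 0, 0], -1]]'

```text
clock: 1.75
ee_pos: [383.4, 52.0, 192.0]
tool_rot: [-0.0, 0.67, 0.742, 0.0]
ft_force: [0.0, -0.2, 0.4]
finger_gap: 85.8
```

```bash
python3 go.py 440 -85 180 96
```

```text
t 1.75 F [ 0.  -0.2  0.4] gap 85.8
tcp [383.4  52.  192. ] yaw 95.8 goal [440. -85. 180.] world d [  56.6 -137.   -12. ]
turn units [ 0.    -0.    -0.004]  shift units NOW axes [-4.73  1.41  0.4 ]  AFTER-turn axes [-4.74  1.4   0.4 ]
```

Call:
apply_moves --motion '[[[-1, 0.3, 0.1], [0, 0, 0], -1], [[-1, 0.3, 0.1], [0, 0, 0], -1], [[-1, 0.3, 0.1], [0, 0, 0], -1], [[-1, 0.3, 0.1], [0, 0, 0], -1], [[-0.7, 0.2, 0], [0, 0, 0], -1], [[0, 0, 0], [0, 0, 0], -1]]'

```text
clock: 2.35
ee_pos: [440.7, -85.3, 180.0]
tool_rot: [0.001, 0.671, 0.741, -0.0]
ft_force: [0.4, 0.5, -0.2]
finger_gap: 85.6
```

```bash
python3 - <<'E'
from h import *
grab('wrist','w1'); grab('top','t1')
E
python3 go.py 440 -85 180 96
```

```text
t 2.45 F [-0.2  0.8  0.1] gap 85.5
tcp [438.9 -82.7 179.9] yaw 95.7 goal [440. -85. 180.] world d [ 1.1 -2.3  0.1]
turn units [-0.001 -0.002 -0.006]  shift units NOW axes [-0.08  0.03 -0.  ]  AFTER-turn axes [-0.08  0.03 -0.  ]
```

View pics/w1.png

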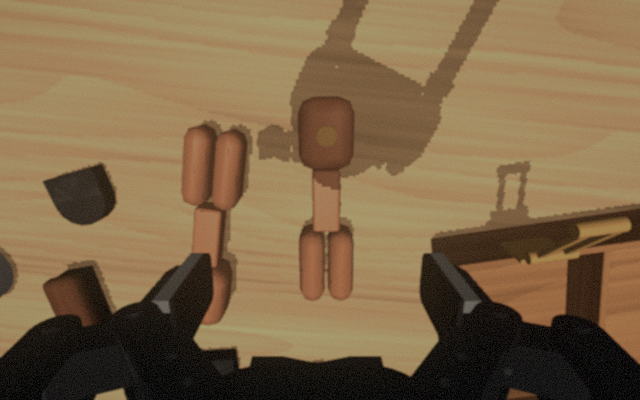

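View pics/t1.png

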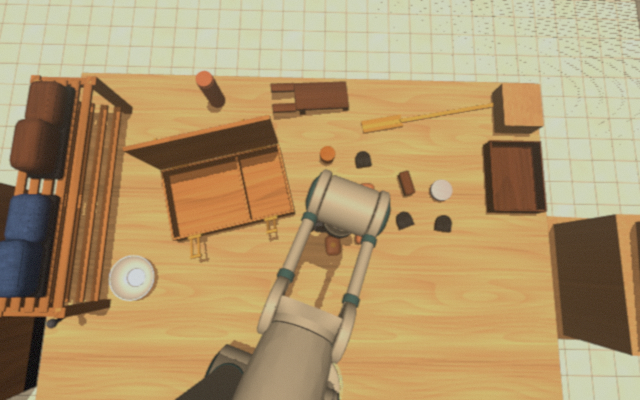

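```bash
cat > seg.py <<'E'
import sys
from h import *
# seg.py fn u v : connected comp around pixel with z>8
def seg(fn,u,v,zlo=8,zhi=80):
    im,P=cloud(fn); m=((P[...,2]>zlo)&(P[...,2]<zhi)).astype(np.uint8); n,l=cv2.connectedComponents(m); k=l==l[v,u]
    if not m[v,u]: print('no object at pixel',P[v,u]); return
    p=P[k]; c,sz,an=cv2.minAreaRect(p[:,:2].astype(np.float32)); print(fn,(u,v),'n',k.sum(),'rect c',np.round(c,1),'size',np.round(sz,1),'ang',round(an,1),'ztop',np.percentile(p[:,2],90).round(1))
    mu=p[:,:2].mean(0); w,V=np.linalg.eigh(np.cov(p[:,:2].T)); d=V[:,1]; t=(p[:,:2]-mu)@d; nn=(p[:,:2]-mu)@[-d[1],d[0]]
    if max(sz)>120:
        b=(p[:,2]>15); t,nn=t[b],nn[b]
        wd=np.array([np.ptp(nn[(t>=a)&(t<a+4)]) if ((t>=a)&(t<a+4)).any() else 99 for a in np.arange(-100,100,4)])
        i=np.nonzero(wd<32)[0]; i=i[(i>5)&(i<44)]; tc=np.mean(-100+4*i+2); b2=np.abs(t-tc)<20; c=mu+d*tc+np.array([-d[1],d[0]])*(nn[b2].min()+nn[b2].max())/2
        print('bar',len(i)*4,'centre',c.round(1),'yaw mod180',np.degrees(np.arctan2(d[1],d[0])).round(1),'ends',(t.min()-tc).round(),(t.max()-tc).round())
if __name__=='__main__': seg(sys.argv[1],int(sys.argv[2]),int(sys.argv[3]))
E
python3 seg.py w1 326 200; python3 seg.py t0 365 214 2>/dev/null; python3 seg.py top0 365 214;python3 seg.py top0 331 224;python3 seg.py w1 80 195
```

```text
w1 (326, 200) n 8937 rect c [461.6 -75.4] size [183.   49.9] ang 6.5 ztop 43.7
bar 56 centre [458.6 -75.2] yaw mod180 -173.8 ends -95.0 89.0
top0 (365, 214) n 817 rect c [ 495.9 -179.6] size [ 50.  184.6] ang 86.6 ztop 43.5
bar 60 centre [ 501.2 -179. ] yaw mod180 177.0 ends -87.0 98.0
top0 (331, 224) n 790 rect c [460.8 -75.7] size [185.2  50. ] ang 6.2 ztop 44.3
bar 60 centre [454.2 -76.3] yaw mod180 -174.0 ends -99.0 86.0
w1 (80, 195) n 2789 rect c [ 482.4 -298.6] size [49.4 49.8] ang 21.0 ztop 18.9
```

```bash
python3 go.py 457 -75.6 8 96.1
```

```text
t 2.45 F [-0.2  0.8  0.1] gap 85.5
tcp [438.9 -82.7 179.9] yaw 95.7 goal [457.  -75.6   8. ] world d [  18.1    7.1 -171.9]
turn units [-0.001 -0.002 -0.008]  shift units NOW axes [0.17 0.63 5.73]  AFTER-turn axes [0.17 0.62 5.73]
```

Call:
apply_moves --motion '[[[0.1, 0.3, 0.8], [0, 0, 0], -0.2], [[0.1, 0.3, 0.8], [0, 0, 0], -0.2], [[0, 0, 0.9], [0, 0, 0], -0.2], [[0, 0, 0.9], [0, 0, 0], -0.2], [[0, 0, 0.3], [0, 0, 0], -0.2], [[0, 0, 0], [0, 0, 0], -0.2], [[0, 0, 0], [0, 0, 0], -0.2]]'

```text
clock: 3.15
ee_pos: [457.3, -74.8, 70.2]
tool_rot: [0.001, 0.67, 0.742, 0.0]
ft_force: [0.7, 0.2, 0.6]
finger_gap: 51.4
```

```bash
python3 go.py 457 -75.6 8 96.1;python3 go.py 457 -75.6 8 96.1; python3 - <<'E'
from h import *
grab('wrist','w2')
E
python3 go.py 457 -75.6 8 96.1
```

```text
t 3.15 F [0.7 0.2 0.6] gap 51.4
tcp [457.3 -74.8  70.2] yaw 95.8 goal [457.  -75.6   8. ] world d [ -0.3  -0.8 -62.2]
turn units [ 0.002  0.001 -0.006]  shift units NOW axes [-0.03 -0.02  2.07]  AFTER-turn axes [-0.03 -0.01  2.07]
t 3.15 F [0.7 0.2 0.6] gap 51.4
tcp [457.3 -74.8  70.2] yaw 95.8 goal [457.  -75.6   8. ] world d [ -0.3  -0.8 -62.2]
turn units [ 0.002  0.001 -0.006]  shift units NOW axes [-0.03 -0.02  2.07]  AFTER-turn axes [-0.03 -0.01  2.07]
t 3.2 F [0.4 0.1 0.2] gap 51.3
tcp [457.7 -75.   70.5] yaw 95.8 goal [457.  -75.6   8. ] world d [ -0.7  -0.6 -62.5]
turn units [ 0.003  0.001 -0.006]  shift units NOW axes [-0.01 -0.03  2.08]  AFTER-turn axes [-0.02 -0.03  2.08]
```

View pics/w2.png

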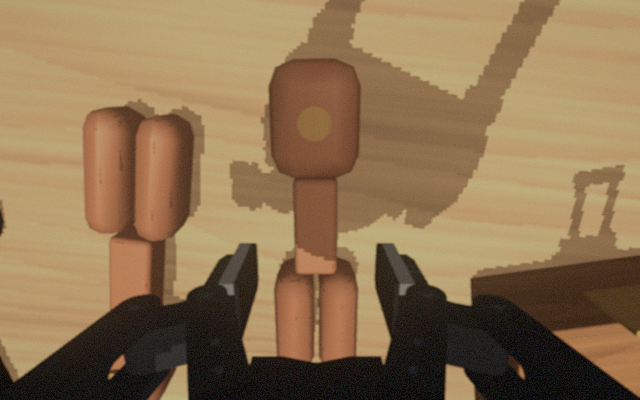

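Call:
apply_moves --motion '[[[0, 0, 0.7], [0, 0, 0], -0.2], [[0, 0, 0.7], [0, 0, 0], -0.2], [[0, 0, 0.68], [0, 0, 0], -0.2], [[0, 0, 0], [0, 0, 0], -0.2], [[0, 0, 0], [0, 0, 0], 1], [[0, 0, 0], [0, 0, 0], 1], [[0, 0, 0], [0, 0, 0], 1], [[0, 0, 0], [0, 0, 0], 1]]' --newtons 60

```text
clock: 4.0
ee_pos: [458.2, -75.5, 8.5]
tool_rot: [0.002, 0.67, 0.742, 0.001]
ft_force: [-0.3, -0.0, 7.3]
finger_gap: 22.8
```

Call:
apply_moves --motion '[[[0, 0, 0], [0, 0, 0], 1], [[0, 0, -0.5], [0, 0, 0], 1], [[0, 0, -1], [0, 0, 0], 1], [[0, 0, -1], [0, 0, 0], 1], [[0, 0, -1], [0, 0, 0], 1], [[0, 0, 0], [0, 0, 0], 1]]'

```text
clock: 4.6
ee_pos: [459.8, -76.0, 116.1]
tool_rot: [0.004, 0.67, 0.742, 0.002]
ft_force: [0.5, 0.3, -1.9]
finger_gap: 23.1
```

```bash
python3 go.py 45 70.5 130 0 c; python3 - <<'E'
from h import *
grab('wrist','w3')
E
```

```text
t 4.6 F [ 0.5  0.3 -1.9] gap 23.1
tcp [459.8 -76.  116.1] yaw 95.8 goal [576.2 312.8 130. ] world d [116.4 388.8  13.9]
turn units [ 0.013 -0.004  1.805]  shift units NOW axes [12.5   5.18 -0.47]  AFTER-turn axes [  7.02 -11.56  -0.46]
```

View pics/w3.png

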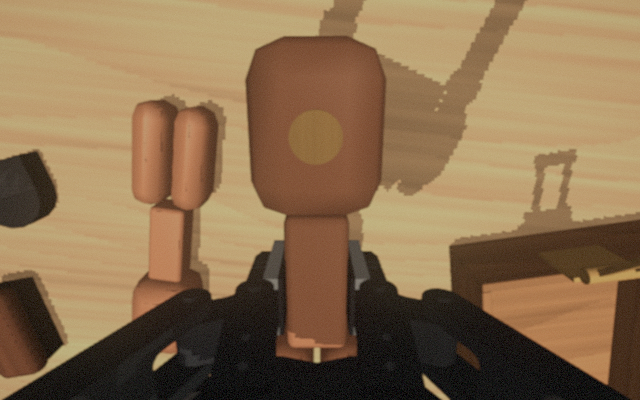

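Call:
apply_moves --motion '[[[0, 0, -0.8], [0, 0, 0.18], 1], [[0, 0, -0.8], [0, 0, 0.18], 1], [[0, 0, -0.5], [0, 0, 0.18], 1], [[0, 0, 0], [0, 0, 0.18], 1], [[0, 0, 0], [0, 0, 0.18], 1], [[0, 0, 0], [0, 0, 0.18], 1], [[0, 0, 0], [0, 0, 0.18], 1], [[0, 0, 0], [0, 0, 0.18], 1]]'

```text
clock: 5.45
ee_pos: [455.6, -74.7, 173.3]
tool_rot: [-0.001, 0.964, 0.264, -0.001]
ft_force: [0.2, -0.9, -1.6]
finger_gap: 23.1
```

Call:
apply_moves --motion '[[[0, 0, 0], [0, 0, 0.18], 1], [[0, 0, 0], [0, 0, 0.18], 1], [[0.5, -1, 0], [0, 0, 0], 1], [[0.5, -1, 0], [0, 0, 0], 1], [[0.5, -1, 0], [0, 0, 0], 1], [[0.5, -1, 0], [0, 0, 0], 1], [[0.5, -1, 0], [0, 0, 0], 1], [[0.5, -1, 0], [0, 0, 0], 1]]'

```text
clock: 6.25
ee_pos: [496.7, 123.2, 173.2]
tool_rot: [-0.0, 0.992, 0.129, -0.002]
ft_force: [0.7, 0.1, -0.9]
finger_gap: 22.9
```

```bash
python3 go.py 45 70.5 130 0 c
```

```text
t 6.25 F [ 0.7  0.1 -0.9] gap 22.9
tcp [496.7 123.2 173.2] yaw 14.8 goal [576.2 312.8 130. ] world d [ 79.5 189.6 -43.2]
turn units [-0.001  0.004  0.005]  shift units NOW axes [ 4.18 -5.43  1.43]  AFTER-turn axes [ 4.16 -5.45  1.44]
```

Call:
apply_moves --motion '[[[0.8, -1, 0], [0, 0, 0], 1], [[0.8, -1, 0], [0, 0, 0], 1], [[0.8, -1, 0], [0, 0, 0], 1], [[0.8, -1, 0], [0, 0, 0], 1], [[0.6, -1, 0.4], [0, 0, 0], 1], [[0.38, -0.45, 0.5], [0, 0, 0], 1], [[0, 0, 0.5], [0, 0, 0], 1], [[0, 0, 0], [0, 0, 0], 1]]'

```text
clock: 7.05
ee_pos: [574.4, 311.7, 128.3]
tool_rot: [0.001, 0.992, 0.129, -0.004]
ft_force: [-0.3, 0.0, -0.9]
finger_gap: 23.0
```

```bash
python3 - <<'E'
from h import *
grab('wrist','w4');grab('scene','s4');grab('top','t4')
E
python3 go.py 45 70.5 18 0 c
```

```text
t 7.2 F [ 0.  -0.3 -1.1] gap 23.1
tcp [576.9 311.7 132.5] yaw 14.8 goal [576.2 312.8  18. ] world d [  -0.7    1.1 -114.5]
turn units [0.    0.001 0.004]  shift units NOW axes [-0.01 -0.04  3.82]  AFTER-turn axes [-0.01 -0.04  3.82]
```

View pics/w4.png

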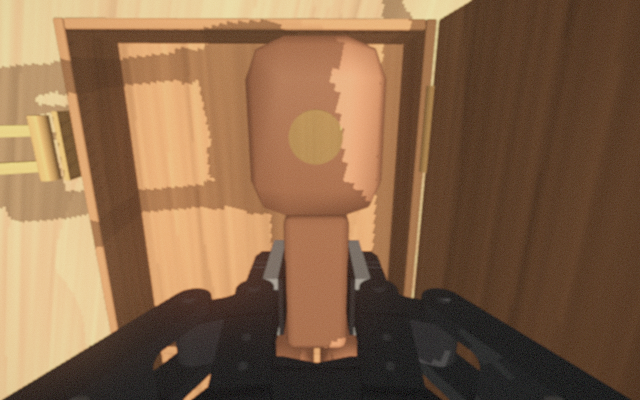

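View pics/s4.png

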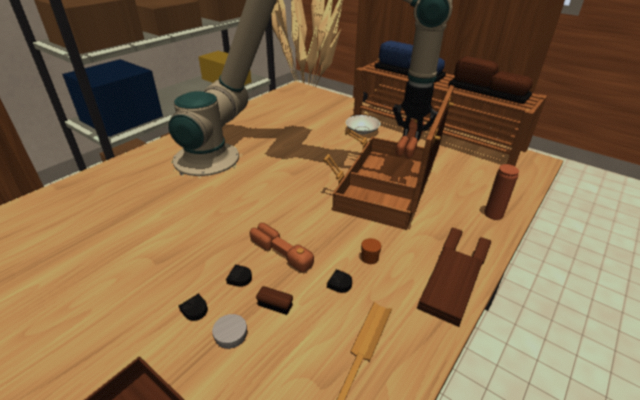

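Call:
apply_moves --motion '[[[0, -0.03, 0.8], [0, 0, 0], 1], [[0, 0, 0.8], [0, 0, 0], 1], [[0, 0, 0.8], [0, 0, 0], 1], [[0, 0, 0.8], [0, 0, 0], 1], [[0, 0, 0.4], [0, 0, 0], 1], [[0, 0, 0.2], [0, 0, 0], 1], [[0, 0, 0], [0, 0, 0], 1]]'

```text
clock: 7.9
ee_pos: [575.3, 312.2, 18.4]
tool_rot: [0.0, 0.992, 0.129, -0.002]
ft_force: [-4.8, -2.1, -3.3]
finger_gap: 22.8
```

```bash
python3 go.py 45 70.5 15 0 c
```

```text
t 7.9 F [-4.8 -2.1 -3.3] gap 22.8
tcp [575.3 312.2  18.4] yaw 14.8 goal [576.2 312.8  15. ] world d [ 0.9  0.6 -3.4]
turn units [0.    0.005 0.004]  shift units NOW axes [ 0.04 -0.01  0.11]  AFTER-turn axes [ 0.03 -0.01  0.11]
```

```bash
python3 - <<'E'
from h import *
grab('wrist','w5');grab('scene','s5')
z=cv2.imread('pics/s5.png')[40:240,300:500]; cv2.imwrite('pics/s5c.png',cv2.resize(z,(600,600)))
print(r.sense()['ft_force'],r.sense()['wrist_torque'])
E
```

```text
[-5.29248849 -1.60574189 -3.19692172] [-0.1561471   0.54400527 -0.07066696]
```

View pics/s5c.png

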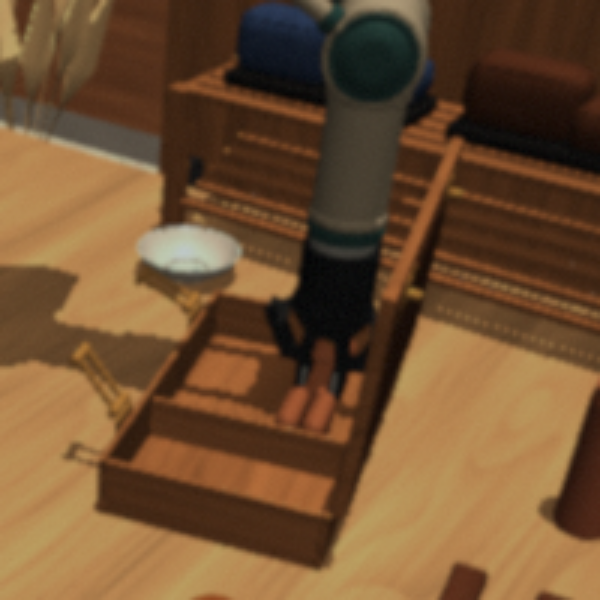

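View pics/w5.png

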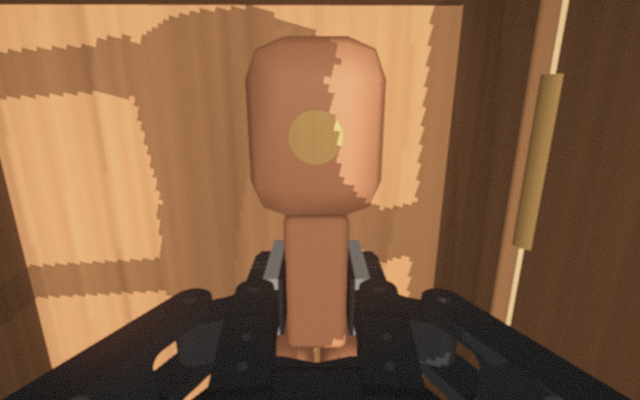

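Call:
apply_moves --motion '[[[-0.3, 0, -0.2], [0, 0, 0], 1], [[-0.4, 0, 0], [0, 0, 0], 1], [[0, 0, 0], [0, 0, 0], 1], [[0, 0, 0.2], [0, 0, 0], 1], [[0, 0, 0.09], [0, 0, 0], 1], [[0, 0, 0], [0, 0, 0], 1]]'

```text
clock: 8.6
ee_pos: [556.6, 307.5, 15.5]
tool_rot: [0.0, 0.992, 0.129, -0.0]
ft_force: [0.1, -0.6, -1.7]
finger_gap: 23.0
```

```bash
python3 go.py 22 70.5 15 0 c
```

```text
t 8.6 F [ 0.1 -0.6 -1.7] gap 23.0
tcp [556.6 307.5  15.5] yaw 14.8 goal [554. 307.  15.] world d [-2.6 -0.5 -0.5]
turn units [0.    0.001 0.005]  shift units NOW axes [-0.09 -0.01  0.02]  AFTER-turn axes [-0.09 -0.01  0.02]
```

Call:
apply_moves --motion '[[[0, 0, 0.03], [0, 0, 0], 1], [[0, 0, 0], [0, 0, 0], 1], [[0, 0, 0], [0, 0, 0], 0.1], [[0, 0, 0], [0, 0, 0], 0.1], [[0, 0, 0], [0, 0, 0], 0.1], [[0, 0, -0.8], [0, 0, 0], 0.1], [[0, 0, -1], [0, 0, 0], 0.1], [[0, 0, -1], [0, 0, 0], 0.1]]'

```text
clock: 9.4
ee_pos: [556.4, 307.5, 100.1]
tool_rot: [0.0, 0.992, 0.129, -0.0]
ft_force: [0.3, 1.3, -0.2]
finger_gap: 38.4
```

Call:
apply_moves --motion '[[[0, 0, -1], [0, 0, 0], -0.2], [[0, 0, -1], [0, 0, 0], -0.2], [[-0.8, 0, -0.5], [0, 0, 0], -0.2]]'

```text
clock: 9.7
ee_pos: [537.3, 302.6, 177.6]
tool_rot: [-0.001, 0.992, 0.129, 0.004]
ft_force: [-0.0, -0.2, 0.6]
finger_gap: 51.3
```

```bash
python3 - <<'E'
from h import *
grab('wrist','w6')
E
python3 go.py 490 -178 190 87
```

```text
t 9.75 F [-5.3 -1.3  0.6] gap 50.9
tcp [531.6 301.4 179.2] yaw 14.8 goal [ 490. -178.  190.] world d [ -41.6 -479.4   10.8]
turn units [ 1.000e-03 -4.000e-03 -1.604e+00]  shift units NOW axes [-5.43 15.09 -0.39]  AFTER-turn axes [-16.03  -0.55  -0.36]
```

View pics/w6.png

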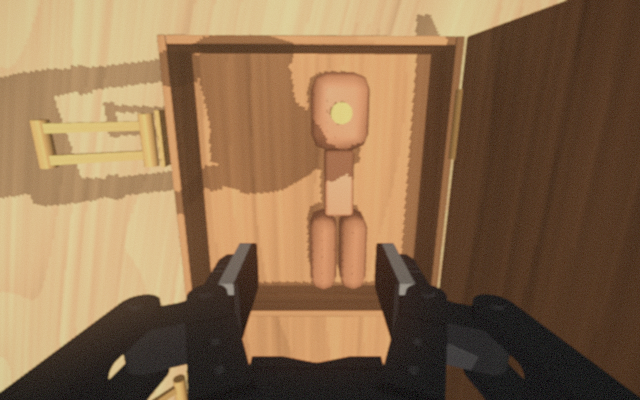

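Call:
apply_moves --motion '[[[-0.3, 1, -0.1], [0, 0, 0], -0.2], [[-0.3, 1, -0.1], [0, 0, 0], -0.2], [[-0.3, 1, -0.1], [0, 0, 0], -0.2], [[-0.3, 1, 0], [0, 0, 0], -0.2], [[-0.3, 1, 0], [0, 0, 0], -0.2], [[-0.3, 1, 0], [0, 0, 0], -0.2], [[-0.3, 1, 0], [0, 0, 0], -0.2], [[-0.3, 1, 0], [0, 0, 0], -0.2]]'

```text
clock: 10.55
ee_pos: [524.9, 49.8, 183.3]
tool_rot: [-0.0, 0.992, 0.129, 0.0]
ft_force: [0.4, -0.0, -0.4]
finger_gap: 51.5
```

Call:
apply_moves --motion '[[[-0.5, 1, 0], [0, 0, -0.18], -0.2], [[-0.5, 1, 0], [0, 0, -0.18], -0.2], [[-0.8, 0.8, 0], [0, 0, -0.18], -0.2], [[-0.8, 0.6, 0], [0, 0, -0.18], -0.2], [[-0.9, 0.4, 0], [0, 0, -0.18], -0.2], [[-0.9, 0.4, 0], [0, 0, -0.18], -0.2], [[-0.9, 0, 0], [0, 0, -0.18], -0.2], [[0, 0, 0], [0, 0, -0.18], -0.2]]'

```text
clock: 11.35
ee_pos: [472.4, -161.1, 183.2]
tool_rot: [0.0, 0.767, 0.641, -0.001]
ft_force: [-0.6, 0.2, -0.0]
finger_gap: 51.0
```

```bash
python3 go.py 490 -178 190 87;  python3 - <<'E'
from h import *
grab('wrist','w7')
E
```

```text
t 11.35 F [-0.6  0.2 -0. ] gap 51.0
tcp [ 472.4 -161.1  183.2] yaw 79.8 goal [ 490. -178.  190.] world d [ 17.6 -16.9   6.8]
turn units [-0.001  0.002 -0.161]  shift units NOW axes [-0.45  0.68 -0.23]  AFTER-turn axes [-0.53  0.61 -0.23]
```

View pics/w7.png

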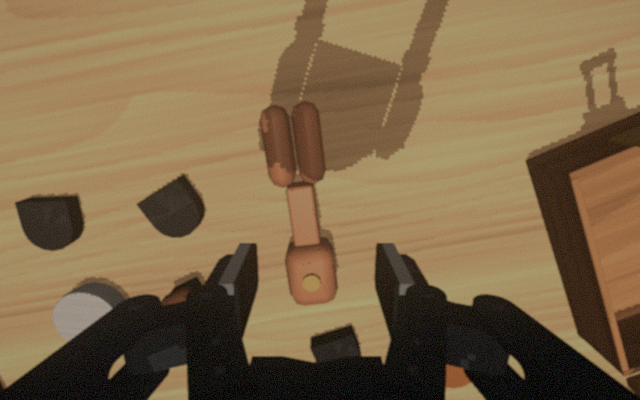

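```bash
python3 seg.py w7 302 212; python3 seg.py w7 50 220; python3 seg.py w7 172 208;python3 seg.py w7 335 345; python3 go.py 500.5 -178.5 8 87 
```

```text
w7 (302, 212) n 8941 rect c [ 496.  -178.3] size [ 50.1 182.4] ang 87.2 ztop 43.2
bar 56 centre [ 503.  -178.9] yaw mod180 177.1 ends -84.0 98.0
w7 (50, 220) n 2692 rect c [ 474.2 -419.4] size [50.1 50. ] ang 82.0 ztop 19.0
w7 (172, 208) n 2551 rect c [ 482.5 -298.8] size [49.3 48.9] ang 21.0 ztop 18.9
w7 (335, 345) n 1107 rect c [ 660.5 -174.9] size [28.8 48. ] ang 8.5 ztop 18.6
t 11.4 F [0.2 0.2 0.1] gap 51.4
tcp [ 472.9 -159.9  183.2] yaw 80.0 goal [ 500.5 -178.5    8. ] world d [  27.6  -18.6 -175.2]
turn units [-0.     0.    -0.156]  shift units NOW axes [-0.45  1.02  5.84]  AFTER-turn axes [-0.57  0.95  5.84]
```

Call:
apply_moves --motion '[[[0, 0, 0], [0, 0, -0.15], -0.2], [[-0.3, 0.5, 0.9], [0, 0, 0], -0.2], [[-0.28, 0.48, 0.9], [0, 0, 0], -0.2], [[0, 0, 0.9], [0, 0, 0], -0.2], [[0, 0, 0.9], [0, 0, 0], -0.2], [[0, 0, 0.4], [0, 0, 0], -0.2], [[0, 0, 0], [0, 0, 0], -0.2]]'

```text
clock: 12.1
ee_pos: [500.7, -176.7, 61.7]
tool_rot: [-0.002, 0.729, 0.684, -0.001]
ft_force: [-0.7, -0.6, 0.1]
finger_gap: 51.5
```

```bash
python3 go.py 501.5 -178.7 8 87;  python3 - <<'E'
from h import *
grab('wrist','w8')
E
python3 seg.py w8 315 212
```

```text
t 12.1 F [-0.7 -0.6  0.1] gap 51.5
tcp [ 500.7 -176.7   61.7] yaw 86.3 goal [ 501.5 -178.7    8. ] world d [  0.8  -2.  -53.7]
turn units [-0.005 -0.002 -0.015]  shift units NOW axes [-0.07  0.04  1.79]  AFTER-turn axes [-0.06  0.03  1.79]
w8 (315, 212) n 23873 rect c [ 491.2 -178.2] size [ 50.2 173.1] ang 87.0 ztop 42.5
bar 56 centre [ 502.2 -178.9] yaw mod180 177.0 ends -76.0 98.0
```

View pics/w8.png

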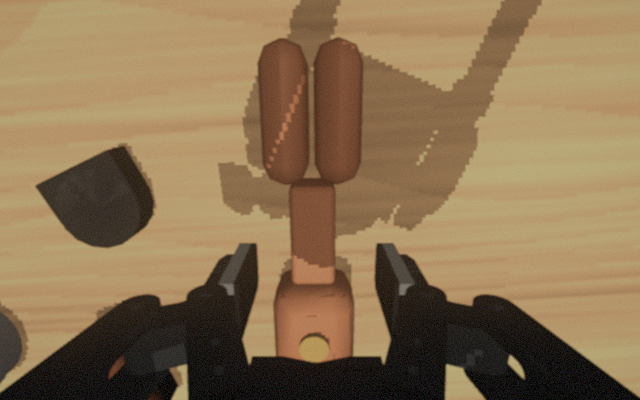

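Call:
apply_moves --motion '[[[-0.06, 0.03, 0.6], [0, 0, -0.015], -0.2], [[0, 0, 0.6], [0, 0, 0], -0.2], [[0, 0, 0.58], [0, 0, 0], -0.2], [[0, 0, 0], [0, 0, 0], -0.2], [[0, 0, 0], [0, 0, 0], 1], [[0, 0, 0], [0, 0, 0], 1], [[0, 0, 0], [0, 0, 0], 1], [[0, 0, 0], [0, 0, 0], 1]]'

```text
clock: 12.95
ee_pos: [504.1, -180.1, 11.7]
tool_rot: [0.002, 0.725, 0.689, 0.001]
ft_force: [0.1, 0.4, 7.1]
finger_gap: 22.5
```

Call:
apply_moves --motion '[[[0, 0, 0], [0, 0, 0], 1], [[0, 0, -0.5], [0, 0, 0], 1], [[0, 0, -1], [0, 0, 0], 1], [[0, 0, -1], [0, 0, 0], 1], [[0, 0, -1], [0, 0, 0.18], 1], [[0, 0, -1], [0, 0, 0.18], 1], [[0, 0, -1], [0, 0, 0.18], 1], [[0, 0, 0], [0, 0, 0.18], 1]]'

```text
clock: 13.75
ee_pos: [505.1, -180.8, 179.7]
tool_rot: [0.004, 0.89, 0.456, 0.003]
ft_force: [0.1, 0.1, -2.6]
finger_gap: 22.6
```

Call:
apply_moves --motion '[[[0, 0, 0], [0, 0, 0.18], 1], [[0, 0, 0], [0, 0, 0.18], 1], [[0, 0, 0], [0, 0, 0.18], 1], [[0, 0, 0], [0, 0, 0.18], 1], [[0, 0, 0], [0, 0, 0.16], 1], [[0, 0, 0], [0, 0, 0], 1]]'

```text
clock: 14.35
ee_pos: [502.3, -179.4, 175.0]
tool_rot: [-0.0, 0.991, 0.131, -0.0]
ft_force: [-1.3, -0.1, -1.7]
finger_gap: 22.7
```

```bash
python3 go.py -52 60.5 140 0 c;  python3 - <<'E'
from h import *
grab('wrist','w9')
E
```

```text
t 14.35 F [-1.3 -0.1 -1.7] gap 22.7
tcp [ 502.3 -179.4  175. ] yaw 15.1 goal [484.9 278.7 140. ] world d [-17.4 458.1 -35. ]
turn units [-0.    0.    0.01]  shift units NOW axes [  3.4  -14.9    1.17]  AFTER-turn axes [  3.29 -14.92   1.17]
```

View pics/w9.png

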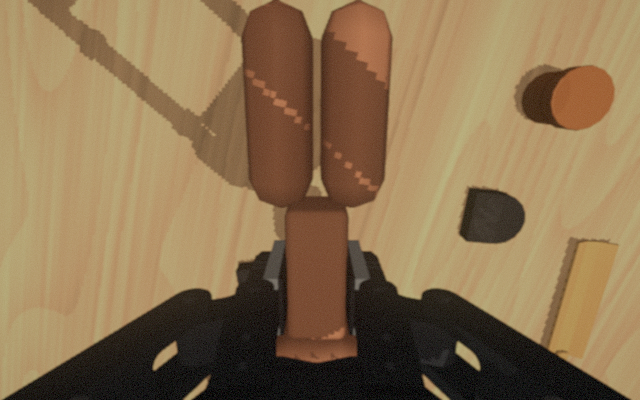

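Call:
apply_moves --motion '[[[0.22, -1, 0], [0, 0, 0], 1], [[0.22, -1, 0], [0, 0, 0], 1], [[0.22, -1, 0], [0, 0, 0], 1], [[0.22, -1, 0], [0, 0, 0], 1], [[0.22, -1, 0], [0, 0, 0], 1], [[0.22, -1, 0], [0, 0, 0], 1], [[0.22, -1, 0], [0, 0, 0], 1], [[0.22, -1, 0], [0, 0, 0], 1]]'

```text
clock: 15.2
ee_pos: [491.0, 67.2, 175.1]
tool_rot: [0.0, 0.991, 0.132, 0.0]
ft_force: [-0.2, 0.0, -2.0]
finger_gap: 23.0
```

Call:
apply_moves --motion '[[[0.22, -1, 0], [0, 0, 0], 1], [[0.22, -1, 0], [0, 0, 0], 1], [[0.22, -1, 0], [0, 0, 0], 1], [[0.22, -1, 0], [0, 0, 0], 1], [[0.22, -1, 0], [0, 0, 0], 1], [[0.22, -1, 0.5], [0, 0, 0], 1], [[0.2, -0.9, 0.67], [0, 0, 0], 1], [[0, 0, 0], [0, 0, 0.01], 1]]'

```text
clock: 16.0
ee_pos: [479.7, 280.1, 137.4]
tool_rot: [-0.0, 0.992, 0.13, -0.002]
ft_force: [-0.6, -1.4, -1.5]
finger_gap: 23.0
```

```bash
python3 - <<'E'
from h import *
grab('wrist','w10')
E
python3 go.py -52 60.5 18 0 c
```

```text
t 16.05 F [-0.1 -0.7 -2.5] gap 22.8
tcp [480.3 278.5 138.4] yaw 14.8 goal [484.9 278.7  18. ] world d [   4.5    0.2 -120.4]
turn units [0.001 0.004 0.005]  shift units NOW axes [0.16 0.03 4.01]  AFTER-turn axes [0.15 0.03 4.01]
```

View pics/w10.png

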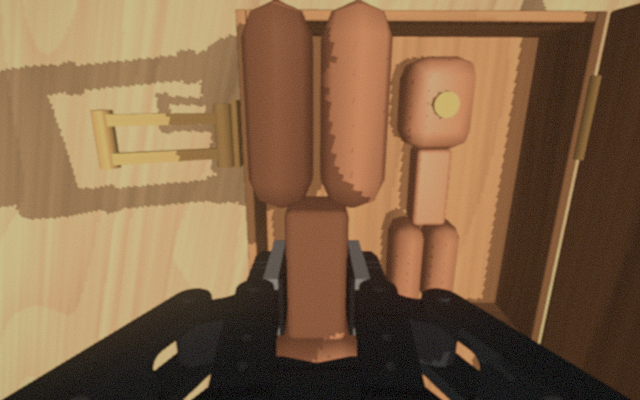

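Call:
apply_moves --motion '[[[0.15, 0.03, 0.8], [0, 0, 0], 1], [[0, 0, 0.8], [0, 0, 0], 1], [[0, 0, 0.8], [0, 0, 0], 1], [[0, 0, 0.8], [0, 0, 0], 1], [[0, 0, 0.5], [0, 0, 0], 1], [[0, 0, 0.2], [0, 0, 0], 1], [[0, 0, 0.1], [0, 0, 0], 1], [[0, 0, 0], [0, 0, 0], 1]]'

```text
clock: 16.85
ee_pos: [487.0, 277.7, 20.5]
tool_rot: [-0.0, 0.992, 0.127, 0.001]
ft_force: [-0.1, 0.2, -1.6]
finger_gap: 22.6
```

Call:
apply_moves --motion '[[[-0.03, 0, 0.1], [0, 0, 0], 1], [[0, 0, 0.08], [0, 0, 0], 1], [[0, 0, 0], [0, 0, 0], 1]]'

```text
clock: 17.15
ee_pos: [486.7, 278.0, 17.7]
tool_rot: [-0.0, 0.992, 0.127, 0.002]
ft_force: [-2.9, -2.2, 14.9]
finger_gap: 22.7
```

Contact with the floor; release and rise.

Call:
apply_moves --motion '[[[0, 0, 0], [0, 0, 0], 0.1], [[0, 0, 0], [0, 0, 0], 0.1], [[0, 0, 0], [0, 0, 0], 0.1], [[0, 0, -0.8], [0, 0, 0], 0.1], [[0, 0, -1], [0, 0, 0], 0.1], [[0, 0, -1], [0, 0, 0], 0.1], [[0, 0, -1], [0, 0, 0], 0.1], [[0, 0, -1], [0, 0, 0], 0.1]]'

```text
clock: 17.95
ee_pos: [485.2, 277.7, 159.4]
tool_rot: [0.0, 0.992, 0.127, -0.0]
ft_force: [0.9, 0.3, -0.2]
finger_gap: 38.2
```

```bash
python3 - <<'E'
from h import *
grab('wrist','w11')
E
python3 go.py 660 -172 180 98;python3 go.py 470 -290 180 111
```

```text
t 18.0 F [1.2 1.1 3. ] gap 38.5
tcp [488.2 279.  164.6] yaw 14.6 goal [ 660. -172.  180.] world d [ 171.8 -451.    15.4]
turn units [ 0.007 -0.011 -1.853]  shift units NOW axes [ 1.76 15.99 -0.52]  AFTER-turn axes [-15.68   3.58  -0.51]
t 18.0 F [1.2 1.1 3. ] gap 38.5
tcp [488.2 279.  164.6] yaw 14.6 goal [ 470. -290.  180.] world d [ -18.2 -569.    15.4]
turn units [ 0.009 -0.01  -2.142]  shift units NOW axes [-5.36 18.2  -0.59]  AFTER-turn axes [-17.49  -7.36  -0.51]
```

View pics/w11.png

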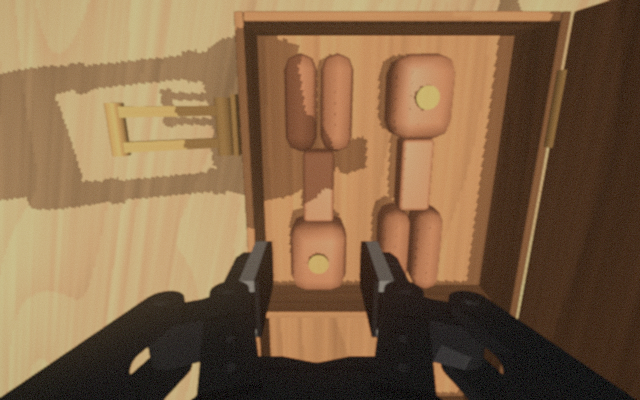

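Call:
apply_moves --motion '[[[-0.2, 1, -0.2], [0, 0, 0], -0.5], [[-0.2, 1, -0.2], [0, 0, 0], -0.5], [[-0.2, 1, -0.1], [0, 0, 0], -0.5], [[-0.2, 1, 0], [0, 0, 0], -0.5], [[-0.2, 1, 0], [0, 0, 0], -0.5], [[-0.2, 1, 0], [0, 0, 0], -0.5], [[-0.3, 1, 0], [0, 0, 0], -0.5], [[-0.3, 1, 0], [0, 0, 0], -0.5]]'

```text
clock: 18.8
ee_pos: [493.4, 30.7, 173.1]
tool_rot: [-0.0, 0.992, 0.127, -0.0]
ft_force: [0.6, -0.5, -1.0]
finger_gap: 64.2
```

Call:
apply_moves --motion '[[[-0.3, 1, 0], [0, 0, -0.18], -0.5], [[-0.5, 1, 0], [0, 0, -0.18], -0.5], [[-0.6, 1, 0], [0, 0, -0.18], -0.5], [[-0.7, 0.7, 0], [0, 0, -0.18], -0.5], [[-0.8, 0.6, 0], [0, 0, -0.18], -0.5], [[-0.9, 0.5, 0], [0, 0, -0.18], -0.5], [[-0.9, 0.4, 0], [0, 0, -0.18], -0.5], [[-1, 0.2, 0], [0, 0, -0.18], -0.5]]'

```text
clock: 19.6
ee_pos: [475.1, -219.0, 173.0]
tool_rot: [-0.0, 0.768, 0.641, 0.0]
ft_force: [-0.4, -0.5, 0.7]
finger_gap: 64.5
```

```bash
python3 go.py 470 -290 180 111
```

```text
t 19.6 F [-0.4 -0.5  0.7] gap 64.5
tcp [ 475.1 -219.   173. ] yaw 79.7 goal [ 470. -290.  180.] world d [ -5.1 -71.    7. ]
turn units [ 0.    -0.    -0.695]  shift units NOW axes [-2.36  0.26 -0.23]  AFTER-turn axes [-2.15 -1.01 -0.23]
```

Call:
apply_moves --motion '[[[-0.9, 0.1, 0], [0, 0, -0.18], -0.5], [[-0.9, -0.1, 0], [0, 0, -0.18], -0.5], [[-0.5, 0, 0], [0, 0, -0.18], -0.5], [[0, 0, 0], [0, 0, -0.155], -0.5], [[0, 0, 0], [0, 0, 0], -0.5]]'

```text
clock: 20.1
ee_pos: [470.2, -287.1, 172.8]
tool_rot: [-0.0, 0.569, 0.822, 0.0]
ft_force: [-0.1, -0.3, 0.5]
finger_gap: 64.0
```

```bash
python3 go.py 482 -299 100 111;  python3 - <<'E'
from h import *
grab('wrist','w12')
E
```

```text
t 20.1 F [-0.1 -0.3  0.5] gap 64.0
tcp [ 470.2 -287.1  172.8] yaw 110.6 goal [ 482. -299.  100.] world d [ 11.8 -11.9 -72.8]
turn units [-0.    -0.001 -0.009]  shift units NOW axes [-0.51  0.23  2.42]  AFTER-turn axes [-0.51  0.23  2.43]
```

View pics/w12.png

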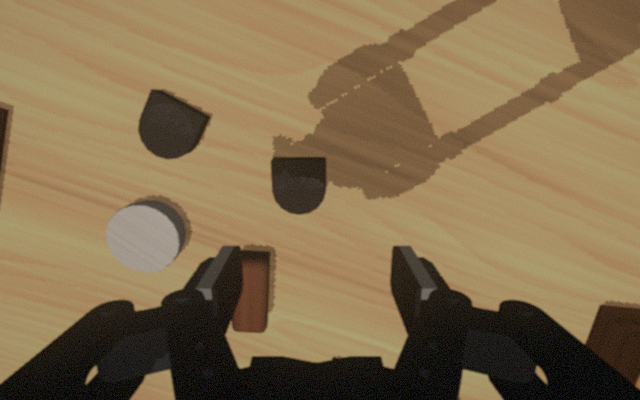

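```bash
python3 seg.py w12 299 185; python3 seg.py w12 172 125
```

```text
w12 (299, 185) n 2779 rect c [ 482.5 -299.2] size [49.8 47.9] ang 20.9 ztop 18.7
w12 (172, 125) n 3280 rect c [ 474.2 -419.8] size [48.6 50.1] ang 81.7 ztop 18.9
```

Call:
apply_moves --motion '[[[-0.51, 0.23, 0.8], [0, 0, 0], -0.5], [[0, 0, 0.8], [0, 0, 0], -0.5], [[0, 0, 0.8], [0, 0, 0], -0.5], [[0, 0, 0.8], [0, 0, 0], -0.5], [[0, 0, 0.5], [0, 0, 0], -0.5], [[0, 0, 0.5], [0, 0, 0], -0.5], [[0, 0, 0], [0, 0, 0], -0.5]]'

```text
clock: 20.85
ee_pos: [480.9, -296.9, 45.3]
tool_rot: [-0.002, 0.569, 0.822, 0.0]
ft_force: [0.1, -0.9, 0.3]
finger_gap: 63.9
```

```bash
python3 go.py 482.3 -299 2 111;  python3 - <<'E'
from h import *
grab('wrist','w13')
E
```

```text
t 20.85 F [ 0.1 -0.9  0.3] gap 63.9
tcp [ 480.9 -296.9   45.3] yaw 110.6 goal [ 482.3 -299.     2. ] world d [  1.4  -2.1 -43.3]
turn units [-0.003 -0.005 -0.009]  shift units NOW axes [-0.09  0.02  1.44]  AFTER-turn axes [-0.08  0.02  1.44]
```

View pics/w13.png

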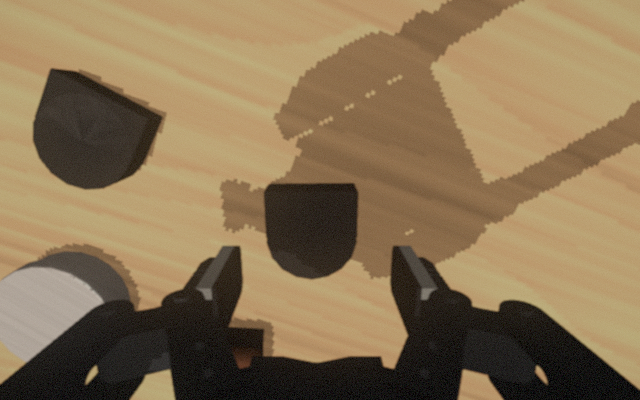

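Call:
apply_moves --motion '[[[-0.08, 0.02, 0.6], [0, 0, 0], -0.5], [[0, 0, 0.5], [0, 0, 0], -0.5], [[0, 0, 0.37], [0, 0, 0], -0.5], [[0, 0, 0], [0, 0, 0], -0.5], [[0, 0, 0], [0, 0, 0], 1], [[0, 0, 0], [0, 0, 0], 1], [[0, 0, 0], [0, 0, 0], 1], [[0, 0, 0], [0, 0, 0], 1]]'

```text
clock: 21.7
ee_pos: [484.5, -301.1, 4.4]
tool_rot: [0.001, 0.569, 0.822, 0.0]
ft_force: [-0.1, -0.1, 5.4]
finger_gap: 46.1
```

Call:
apply_moves --motion '[[[0, 0, 0], [0, 0, 0], 1], [[0, 0, -0.5], [0, 0, 0], 1], [[0, 0, -1], [0, 0, 0], 1], [[0, 0, -1], [0, 0, 0], 1], [[0, 0, -1], [0, 0, 0], 1], [[0, 0, -1], [0, 0, 0], 1], [[0, 0, -1], [0, 0, 0], 1], [[0, 0, 0], [0, 0, 0], 1]]'

```text
clock: 22.5
ee_pos: [485.8, -302.3, 172.6]
tool_rot: [0.004, 0.569, 0.822, -0.0]
ft_force: [0.6, -0.3, -0.5]
finger_gap: 46.1
```

```bash
python3 go.py 50 -111 150 90 c;  python3 - <<'E'
from h import *
grab('wrist','w14')
E
```

```text
t 22.5 F [ 0.6 -0.3 -0.5] gap 46.1
tcp [ 485.8 -302.3  172.6] yaw 110.7 goal [626.8 138.4 150. ] world d [141.  440.8 -22.6]
turn units [0.006 0.01  0.135]  shift units NOW axes [12.09  9.58  0.7 ]  AFTER-turn axes [13.03  8.25  0.75]
```

View pics/w14.png

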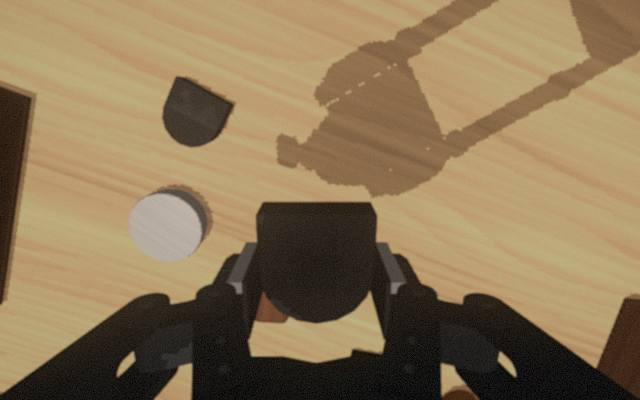

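Call:
apply_moves --motion '[[[1, 0.5, 0], [0, 0, 0.135], 1], [[1, 0.6, 0], [0, 0, 0], 1], [[1, 0.6, 0], [0, 0, 0], 1], [[1, 0.6, 0], [0, 0, 0], 1], [[1, 0.6, 0], [0, 0, 0], 1], [[1, 0.6, 0], [0, 0, 0], 1], [[1, 0.6, 0], [0, 0, 0], 1], [[1, 0.6, 0], [0, 0, 0], 1]]'

```text
clock: 23.35
ee_pos: [555.1, -30.7, 166.4]
tool_rot: [-0.002, 0.612, 0.791, -0.001]
ft_force: [0.8, 0.2, -1.3]
finger_gap: 46.4
```

```bash
python3 go.py 50 -111 150 90 c
```

```text
t 23.35 F [ 0.8  0.2 -1.3] gap 46.4
tcp [555.1 -30.7 166.4] yaw 104.6 goal [626.8 138.4 150. ] world d [ 71.7 169.1 -16.4]
turn units [-0.004 -0.002 -0.   ]  shift units NOW axes [4.85 3.73 0.54]  AFTER-turn axes [4.85 3.73 0.55]
```

Call:
apply_moves --motion '[[[1, 0.7, 0], [0, 0, 0], 1], [[1, 0.75, 0], [0, 0, 0], 1], [[1, 0.75, 0], [0, 0, 0], 1], [[1, 0.75, 0.2], [0, 0, 0], 1], [[0.85, 0.75, 0.35], [0, 0, 0], 1], [[0, 0, 0], [0, 0, 0], 1]]'

```text
clock: 23.95
ee_pos: [626.5, 140.3, 147.9]
tool_rot: [-0.002, 0.61, 0.792, -0.001]
ft_force: [-0.1, 0.0, -1.0]
finger_gap: 46.1
```

```bash
python3 - <<'E'
from h import *
grab('wrist','w15');grab('scene','s15')
E
python3 go.py 50 -111 12 90 c
```

```text
t 24.05 F [-0.6  0.4 -0.7] gap 46.7
tcp [625.5 136.8 149.4] yaw 104.7 goal [626.8 138.4  12. ] world d [   1.3    1.6 -137.4]
turn units [-0.006 -0.     0.002]  shift units NOW axes [0.04 0.08 4.58]  AFTER-turn axes [0.04 0.06 4.58]
```

View pics/w15.png

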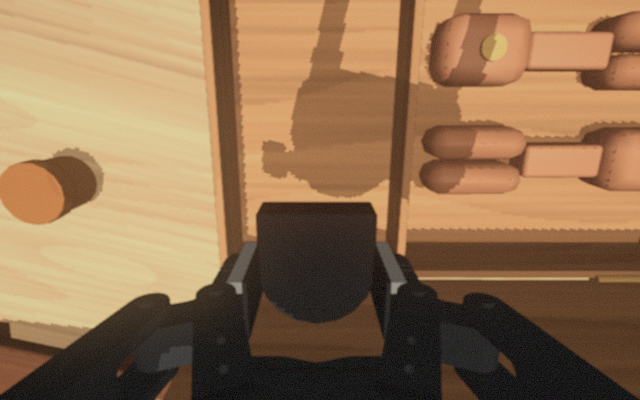

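View pics/s15.png

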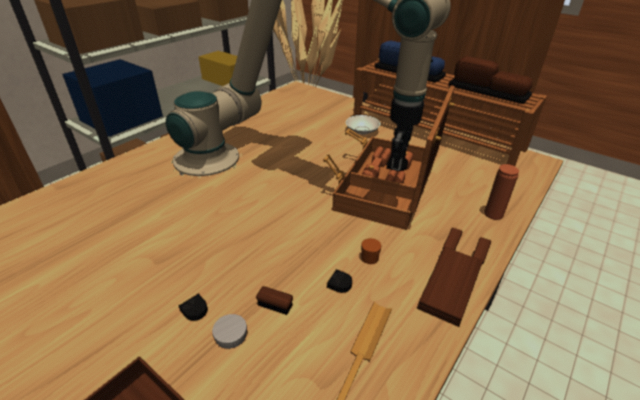

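Call:
apply_moves --motion '[[[0.04, 0.06, 0.8], [0, 0, 0], 1], [[0, 0, 0.8], [0, 0, 0], 1], [[0, 0, 0.8], [0, 0, 0], 1], [[0, 0, 0.8], [0, 0, 0], 1], [[0, 0, 0.6], [0, 0, 0], 1], [[0, 0, 0.4], [0, 0, 0], 1], [[0, 0, 0], [0, 0, 0], 1]]'

```text
clock: 24.75
ee_pos: [626.5, 136.8, 24.0]
tool_rot: [-0.002, 0.612, 0.791, -0.002]
ft_force: [0.5, 0.0, -0.8]
finger_gap: 45.9
```

Call:
apply_moves --motion '[[[0, 0, 0.25], [0, 0, 0], 1], [[0, 0, 0.15], [0, 0, 0], 1], [[0, 0, 0], [0, 0, 0], 1]]'

```text
clock: 25.05
ee_pos: [628.3, 138.0, 13.8]
tool_rot: [-0.0, 0.612, 0.791, -0.0]
ft_force: [-0.8, -0.0, -1.8]
finger_gap: 46.3
```

Call:
apply_moves --motion '[[[0, 0, 0.1], [0, 0, 0], 1], [[0, 0, 0], [0, 0, 0], 1], [[0, 0, 0], [0, 0, 0], -0.35], [[0, 0, 0], [0, 0, 0], -0.35], [[0, 0, 0], [0, 0, 0], -0.35], [[0, 0, -0.6], [0, 0, 0], -0.35], [[0, 0, -1], [0, 0, 0], -0.35], [[0, 0, -1], [0, 0, 0], -0.35]]'

```text
clock: 25.85
ee_pos: [628.0, 138.1, 89.2]
tool_rot: [-0.0, 0.612, 0.791, -0.0]
ft_force: [0.3, -0.1, -0.9]
finger_gap: 57.6
```

Call:
apply_moves --motion '[[[0, -0.5, -1], [0, 0, 0], -0.35], [[0, -0.5, -1], [0, 0, 0], -0.35], [[0, -0.5, 0], [0, 0, 0], -0.35], [[0, 0, 0], [0, 0, 0], -0.35]]'

```text
clock: 26.25
ee_pos: [583.5, 126.6, 150.3]
tool_rot: [0.0, 0.612, 0.791, 0.0]
ft_force: [0.3, 0.3, -0.0]
finger_gap: 57.3
```

```bash
python3 - <<'E'
from h import *
grab('wrist','w16')
E
python3 go.py 655 -170 170 98.5
```

```text
t 26.3 F [ 0.3 -0.1  0.2] gap 57.9
tcp [584.4 126.7 149.4] yaw 104.6 goal [ 655. -170.  170.] world d [  70.6 -296.7   20.6]
turn units [ 0.001 -0.     0.135]  shift units NOW axes [-10.17  -0.21  -0.69]  AFTER-turn axes [-10.13   0.87  -0.69]
```

View pics/w16.png

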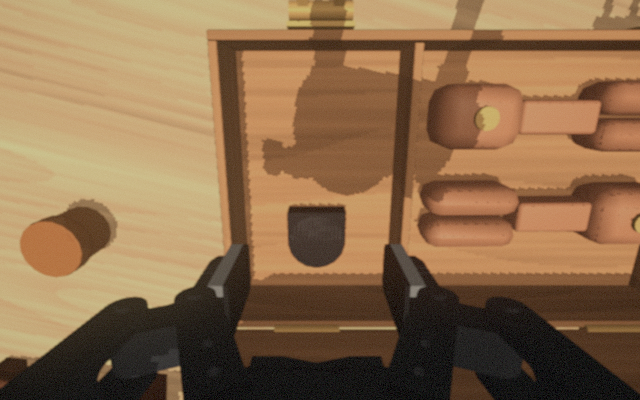

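Call:
apply_moves --motion '[[[-1, 0, -0.3], [0, 0, 0], -0.5], [[-1, 0, -0.3], [0, 0, 0], -0.5], [[-1, 0, 0], [0, 0, 0], -0.5], [[-1, 0, 0], [0, 0, 0], -0.5], [[-1, 0, 0], [0, 0, 0], -0.5], [[-1, 0, 0], [0, 0, 0], -0.5], [[-1, 0, 0], [0, 0, 0], -0.5], [[-1, 0, 0], [0, 0, 0], -0.5]]'

```text
clock: 27.1
ee_pos: [646.0, -106.8, 165.4]
tool_rot: [-0.001, 0.612, 0.791, -0.0]
ft_force: [-0.4, 0.3, 0.2]
finger_gap: 64.1
```

Call:
apply_moves --motion '[[[-1, 0, 0], [0, 0, 0], -0.5], [[-1, -0.5, 0], [0, 0, 0.13], -0.5], [[0, 0, 0], [0, 0, 0], -0.5]]'

```text
clock: 27.4
ee_pos: [645.9, -171.8, 165.0]
tool_rot: [-0.0, 0.653, 0.757, -0.001]
ft_force: [-0.7, 0.6, 0.3]
finger_gap: 64.3
```

```bash
python3 - <<'E'
from h import *
grab('wrist','w17')
E
python3 go.py 664 -173 40 98.5
```

```text
t 27.45 F [ 0.5  0.4 -1. ] gap 64.3
tcp [ 646.  -169.4  165.1] yaw 98.6 goal [ 664. -173.   40.] world d [  18.    -3.6 -125.1]
turn units [-0.002 -0.001  0.002]  shift units NOW axes [-0.21  0.58  4.17]  AFTER-turn axes [-0.21  0.58  4.17]
```

View pics/w17.png

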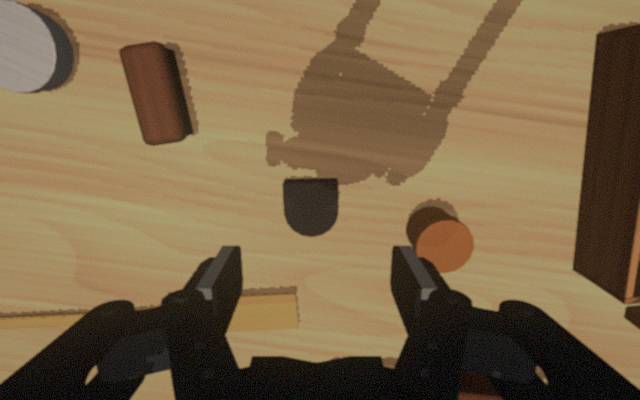

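```bash
python3 seg.py w17 311 205;python3 seg.py w17 445 245; python3 go.py 670 -174 40 98.5
```

```text
w17 (311, 205) n 2787 rect c [ 671.5 -173.3] size [49.8 47.7] ang 10.2 ztop 18.7
w17 (445, 245) n 3031 rect c [676.1 -61.1] size [47.7 43.5] ang 63.7 ztop 45.3
t 27.45 F [ 0.5  0.4 -1. ] gap 64.3
tcp [ 646.  -169.4  165.1] yaw 98.6 goal [ 670. -174.   40.] world d [  24.    -4.6 -125.1]
turn units [-0.002 -0.001  0.002]  shift units NOW axes [-0.27  0.78  4.17]  AFTER-turn axes [-0.27  0.77  4.17]
```

Call:
apply_moves --motion '[[[-0.25, 0.8, 0.8], [0, 0, -0.035], -0.5], [[0, 0, 0.8], [0, 0, 0], -0.5], [[0, 0, 0.8], [0, 0, 0], -0.5], [[0, 0, 0.8], [0, 0, 0], -0.5], [[0, 0, 0.6], [0, 0, 0], -0.5], [[0, 0, 0.3], [0, 0, 0], -0.5], [[0, 0, 0], [0, 0, 0], -0.5]]'

```text
clock: 28.15
ee_pos: [670.0, -169.8, 41.8]
tool_rot: [-0.002, 0.64, 0.768, -0.0]
ft_force: [0.3, 0.5, -0.1]
finger_gap: 63.9
```

```bash
python3 go.py 671 -173.5 1 100.2
```

```text
t 28.15 F [ 0.3  0.5 -0.1] gap 63.9
tcp [ 670.  -169.8   41.8] yaw 100.4 goal [ 671.  -173.5    1. ] world d [  1.   -3.7 -40.8]
turn units [-0.004 -0.003  0.004]  shift units NOW axes [-0.13  0.01  1.36]  AFTER-turn axes [-0.13  0.01  1.36]
```

Call:
apply_moves --motion '[[[-0.12, 0, 0.5], [0, 0, 0], -0.5], [[0, 0, 0.5], [0, 0, 0], -0.5], [[0, 0, 0.36], [0, 0, 0], -0.5], [[0, 0, 0], [0, 0, 0], -0.5], [[0, 0, 0], [0, 0, 0], 1], [[0, 0, 0], [0, 0, 0], 1], [[0, 0, 0], [0, 0, 0], 1], [[0, 0, 0], [0, 0, 0], 1]]'

```text
clock: 28.95
ee_pos: [671.6, -174.7, 3.4]
tool_rot: [0.0, 0.641, 0.768, 0.0]
ft_force: [-0.9, 0.3, -1.1]
finger_gap: 46.5
```

Call:
apply_moves --motion '[[[0, 0, 0], [0, 0, 0], 1], [[0, 0, -0.5], [0, 0, 0], 1], [[0, 0, -1], [0, 0, 0], 1], [[0, 0, -1], [0, 0, 0], 1], [[0, 0, -1], [0, 0, 0], 1], [[0, 0, -1], [0, 0, 0], 1], [[0, 0, -1], [0, 0, 0], 1], [[0, 0, 0], [0, 0, -0.1], 1]]'

```text
clock: 29.75
ee_pos: [674.2, -175.6, 175.0]
tool_rot: [0.005, 0.609, 0.793, 0.002]
ft_force: [1.0, -0.7, -0.6]
finger_gap: 46.3
```

```bash
python3 go.py -8 -111 150 90 c;  python3 - <<'E'
from h import *
grab('wrist','w18')
E
```

```text
t 29.75 F [ 1.  -0.7 -0.6] gap 46.3
tcp [ 674.2 -175.6  175. ] yaw 104.9 goal [570.7 123.8 150. ] world d [-103.5  299.4  -25. ]
turn units [0.012 0.008 0.007]  shift units NOW axes [10.54 -0.77  0.76]  AFTER-turn axes [10.53 -0.82  0.83]
```

View pics/w18.png

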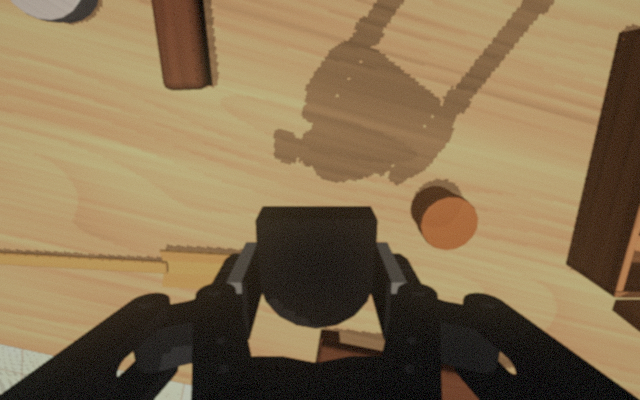

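Call:
apply_moves --motion '[[[1, -0.1, 0], [0, 0, 0], 1], [[1, -0.1, 0], [0, 0, 0], 1], [[1, -0.1, 0], [0, 0, 0], 1], [[1, -0.1, 0], [0, 0, 0], 1], [[1, -0.1, 0], [0, 0, 0], 1], [[1, -0.1, 0], [0, 0, 0], 1], [[1, -0.1, 0], [0, 0, 0], 1], [[1, -0.1, 0], [0, 0, 0], 1]]'

```text
clock: 30.6
ee_pos: [585.8, 52.3, 168.2]
tool_rot: [-0.0, 0.611, 0.792, -0.0]
ft_force: [0.1, -0.2, -0.7]
finger_gap: 46.1
```

Call:
apply_moves --motion '[[[1, 0, 0.3], [0, 0, 0], 1], [[1, 0, 0.5], [0, 0, 0], 1], [[0.5, 0, 0.5], [0, 0, 0], 1], [[0, 0, 0], [0, 0, 0], 1]]'

```text
clock: 31.0
ee_pos: [564.8, 125.4, 127.3]
tool_rot: [-0.002, 0.609, 0.793, -0.002]
ft_force: [-1.1, 0.1, -1.2]
finger_gap: 46.4
```

```bash
python3 go.py -8 -111 10 90 c;  python3 - <<'E'
from h import *
grab('wrist','w19')
E
```

```text
t 31.0 F [-1.1  0.1 -1.2] gap 46.4
tcp [564.8 125.4 127.3] yaw 104.9 goal [570.7 123.8  10. ] world d [   5.8   -1.6 -117.3]
turn units [-0.006 -0.002  0.007]  shift units NOW axes [-0.11  0.19  3.91]  AFTER-turn axes [-0.1   0.17  3.91]
```

View pics/w19.png

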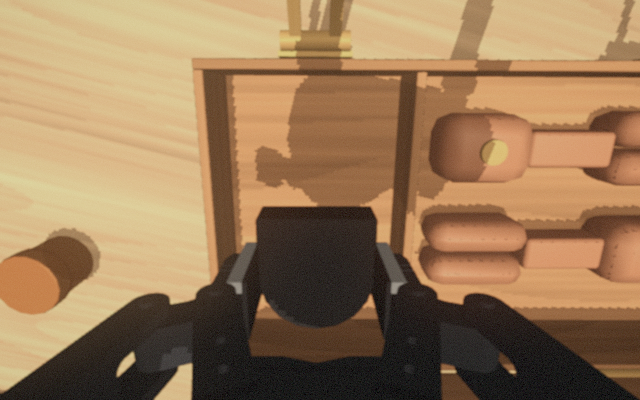

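Call:
apply_moves --motion '[[[-0.1, 0.13, 0.8], [0, 0, 0], 1], [[0, 0, 0.8], [0, 0, 0], 1], [[0, 0, 0.8], [0, 0, 0], 1], [[0, 0, 0.7], [0, 0, 0], 1], [[0, 0, 0.4], [0, 0, 0], 1], [[0, 0, 0.2], [0, 0, 0], 1], [[0, 0, 0], [0, 0, 0], 1]]'

```text
clock: 31.75
ee_pos: [572.5, 121.3, 18.0]
tool_rot: [-0.0, 0.61, 0.792, -0.0]
ft_force: [-0.5, 0.4, -0.1]
finger_gap: 46.2
```

```bash
python3 go.py -8 -111 10 90 c
```

```text
t 31.75 F [-0.5  0.4 -0.1] gap 46.2
tcp [572.5 121.3  18. ] yaw 104.8 goal [570.7 123.8  10. ] world d [-1.8  2.5 -8. ]
turn units [-0.     0.     0.004]  shift units NOW axes [ 0.1  -0.04  0.27]  AFTER-turn axes [ 0.1  -0.04  0.27]
```

Call:
apply_moves --motion '[[[0.05, -0.08, 0.2], [0, 0, 0], 1], [[0, 0, 0.07], [0, 0, 0], 1], [[0, 0, 0], [0, 0, 0], 1], [[0, 0, 0], [0, 0, 0], -0.35], [[0, 0, 0], [0, 0, 0], -0.35], [[0, 0, 0], [0, 0, 0], -0.35], [[0, 0, -0.6], [0, 0, 0], -0.35], [[0, 0, -1], [0, 0, 0], -0.35]]'

```text
clock: 32.55
ee_pos: [567.7, 122.5, 56.6]
tool_rot: [-0.002, 0.61, 0.792, -0.002]
ft_force: [0.1, -0.8, -0.4]
finger_gap: 57.7
```

Call:
apply_moves --motion '[[[0, 0, -1], [0, 0, 0], -0.35], [[0, -0.3, -1], [0, 0, 0], -0.35], [[0, -0.4, -1], [0, 0, 0], -0.35], [[0, -0.5, -0.5], [0, 0, 0], -0.35], [[0, 0, 0], [0, 0, 0], -0.35]]'

```text
clock: 33.05
ee_pos: [534.6, 113.4, 165.6]
tool_rot: [0.002, 0.61, 0.792, 0.001]
ft_force: [0.5, 0.3, -0.8]
finger_gap: 57.6
```

```bash
python3 - <<'E'
from h import *
grab('wrist','w20')
E
python3 go.py 460 -415 170 81.7;python3 go.py 460 -415 170 -98.3
```

```text
t 33.1 F [ 0.3  0.6 -0.1] gap 57.6
tcp [534.9 113.5 164. ] yaw 104.8 goal [ 460. -415.  170.] world d [ -74.9 -528.5    6. ]
turn units [ 0.004 -0.     0.513]  shift units NOW axes [-16.39  -6.92  -0.21]  AFTER-turn axes [-17.79   0.07  -0.2 ]
t 33.1 F [ 0.3  0.6 -0.1] gap 57.6
tcp [534.9 113.5 164. ] yaw 104.8 goal [ 460. -415.  170.] world d [ -74.9 -528.5    6. ]
turn units [ 0.     0.005 -3.487]  shift units NOW axes [-16.39  -6.92  -0.21]  AFTER-turn axes [17.79 -0.07 -0.2 ]
```

View pics/w20.png

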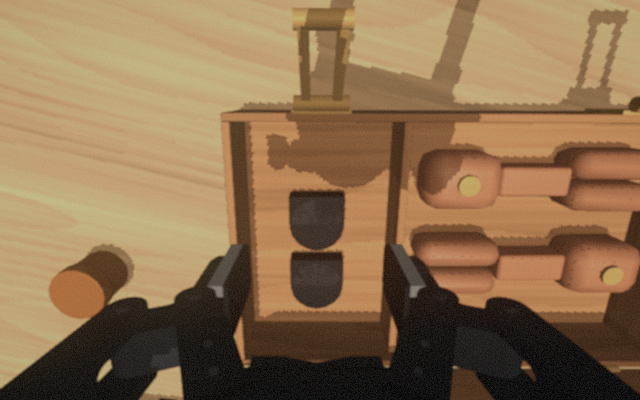

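Call:
apply_moves --motion '[[[-1, -0.2, -0.2], [0, 0, 0.1], -0.5], [[-1, -0.3, 0], [0, 0, 0.1], -0.5], [[-1, -0.3, 0], [0, 0, 0.1], -0.5], [[-1, -0.2, 0], [0, 0, 0.1], -0.5], [[-1, 0, 0], [0, 0, 0.11], -0.5], [[-1, 0, 0], [0, 0, 0], -0.5], [[-1, 0, 0], [0, 0, 0], -0.5], [[-1, 0, 0], [0, 0, 0], -0.5]]'

```text
clock: 33.9
ee_pos: [507.3, -129.3, 167.2]
tool_rot: [-0.001, 0.756, 0.655, -0.0]
ft_force: [-0.1, -0.6, -0.3]
finger_gap: 64.2
```

Call:
apply_moves --motion '[[[-1, 0, 0], [0, 0, 0], -0.5], [[-1, 0, 0], [0, 0, 0], -0.5], [[-1, 0, 0], [0, 0, 0], -0.5], [[-1, 0, 0], [0, 0, 0], -0.5], [[-1, 0, 0], [0, 0, 0], -0.5], [[-1, 0, 0], [0, 0, 0], -0.5], [[-1, 0, 0], [0, 0, 0], -0.5], [[-1, 0, 0], [0, 0, 0], -0.5]]'

```text
clock: 34.7
ee_pos: [473.3, -366.9, 166.8]
tool_rot: [-0.001, 0.756, 0.655, 0.0]
ft_force: [0.2, 0.0, -0.4]
finger_gap: 64.0
```

```bash
python3 go.py 460 -415 170 81.7;python3 - <<'E'
from h import *
grab('wrist','w21')
E
```

```text
t 34.7 F [ 0.2  0.  -0.4] gap 64.0
tcp [ 473.3 -366.9  166.8] yaw 81.9 goal [ 460. -415.  170.] world d [-13.3 -48.1   3.2]
turn units [-0.002 -0.002  0.003]  shift units NOW axes [-1.65 -0.21 -0.11]  AFTER-turn axes [-1.65 -0.21 -0.11]
```

View pics/w21.png

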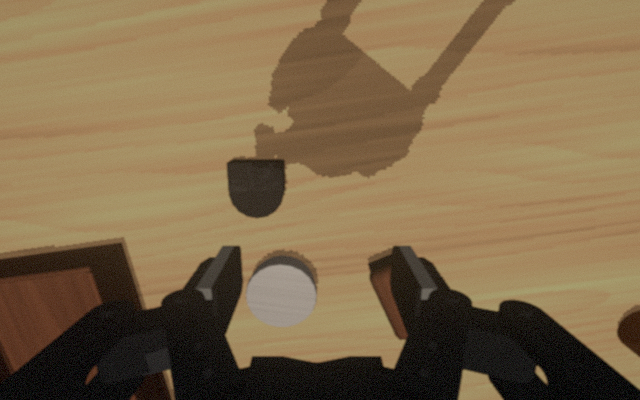

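```bash
python3 seg.py w21 256 187;python3 seg.py w21 282 290; python3 go.py 474 -420 40 82
```

```text
w21 (256, 187) n 2897 rect c [ 474.3 -419.9] size [48.1 50.2] ang 81.6 ztop 18.8
w21 (282, 290) n 3801 rect c [ 574.8 -414.3] size [65. 65.] ang 22.5 ztop 25.7
t 34.75 F [ 0.2 -3.5 -0.1] gap 64.1
tcp [ 473.  -372.6  166.8] yaw 81.7 goal [ 474. -420.   40.] world d [   1.   -47.4 -126.8]
turn units [-0.001  0.006 -0.006]  shift units NOW axes [-1.54  0.26  4.23]  AFTER-turn axes [-1.56  0.25  4.23]
```

Call:
apply_moves --motion '[[[-0.8, 0.15, 0.6], [0, 0, 0], -0.5], [[-0.74, 0.1, 0.8], [0, 0, 0], -0.5], [[0, 0, 0.8], [0, 0, 0], -0.5], [[0, 0, 0.8], [0, 0, 0], -0.5], [[0, 0, 0.8], [0, 0, 0], -0.5], [[0, 0, 0.4], [0, 0, 0], -0.5], [[0, 0, 0], [0, 0, 0], -0.5], [[0, 0, 0], [0, 0, 0], -0.5]]'

```text
clock: 35.55
ee_pos: [474.8, -412.7, 42.8]
tool_rot: [0.0, 0.755, 0.655, 0.0]
ft_force: [0.7, -0.6, -0.3]
finger_gap: 64.0
```

```bash
python3 go.py 474 -420 1 81.7;python3 - <<'E'
from h import *
grab('wrist','w22')
E
```

```text
t 35.55 F [ 0.7 -0.6 -0.3] gap 64.0
tcp [ 474.8 -412.7   42.8] yaw 81.9 goal [ 474. -420.    1.] world d [ -0.8  -7.3 -41.8]
turn units [ 0.    -0.     0.004]  shift units NOW axes [-0.24  0.01  1.39]  AFTER-turn axes [-0.24  0.01  1.39]
```

View pics/w22.png

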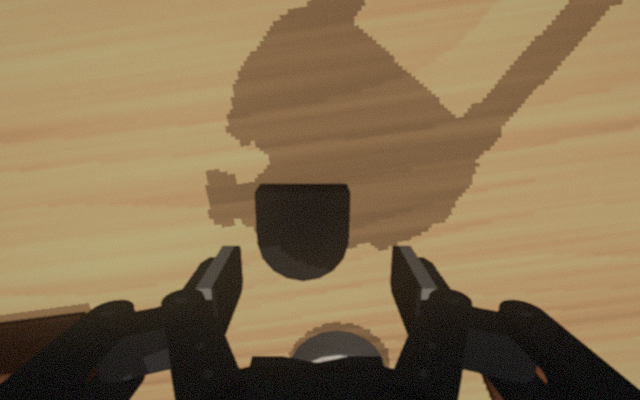

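Call:
apply_moves --motion '[[[-0.24, 0, 0.4], [0, 0, 0], -0.5], [[0, 0, 0.5], [0, 0, 0], -0.5], [[0, 0, 0.45], [0, 0, 0], -0.5], [[0, 0, 0], [0, 0, 0], -0.5], [[0, 0, 0], [0, 0, 0], 1], [[0, 0, 0], [0, 0, 0], 1], [[0, 0, 0], [0, 0, 0], 1], [[0, 0, 0], [0, 0, 0], 1]]'

```text
clock: 36.4
ee_pos: [473.5, -419.8, 2.8]
tool_rot: [0.0, 0.755, 0.655, 0.0]
ft_force: [1.4, -1.1, 1.2]
finger_gap: 46.5
```

Call:
apply_moves --motion '[[[0, 0, 0], [0, 0, 0], 1], [[0, 0, -0.5], [0, 0, 0], 1], [[0, 0, -1], [0, 0, 0], 1], [[0, 0, -1], [0, 0, 0], 1], [[0, 0, -1], [0, 0, 0], 1], [[0, 0, -1], [0, 0, 0], 1], [[0, 0, -1], [0, 0, 0.18], 1], [[0, 0, 0], [0, 0, 0.18], 1]]'

```text
clock: 37.2
ee_pos: [475.3, -421.7, 172.5]
tool_rot: [0.005, 0.842, 0.54, 0.001]
ft_force: [0.1, -0.5, -1.6]
finger_gap: 46.2
```

Call:
apply_moves --motion '[[[0, 0, 0], [0, 0, 0.18], 1], [[0, 0, 0], [0, 0, 0.18], 1], [[0, 0, 0], [0, 0, 0.18], 1], [[0, 0, 0], [0, 0, 0.18], 1], [[0, 0, 0], [0, 0, 0.18], 1], [[0, 0, 0], [0, 0, 0.18], 1], [[0, 0, 0], [0, 0, 0.18], 1], [[0, 0, 0], [0, 0, 0.18], 1]]'

```text
clock: 38.0
ee_pos: [473.1, -419.4, 167.2]
tool_rot: [-0.0, 1.0, 0.005, -0.0]
ft_force: [-0.2, -0.4, -1.3]
finger_gap: 46.3
```

Call:
apply_moves --motion '[[[0, 0, 0], [0, 0, 0.18], 1], [[0, 0, 0], [0, 0, 0.18], 1], [[0, 0, 0], [0, 0, 0.18], 1], [[0, 0, 0], [0, 0, 0.18], 1], [[0, 0, 0], [0, 0, 0.18], 1], [[0, 0, 0], [0, 0, 0.18], 1], [[0, 0, 0], [0, 0, 0.18], 1], [[0, 0, 0], [0, 0, 0.18], 1]]'

```text
clock: 38.8
ee_pos: [473.2, -419.4, 167.2]
tool_rot: [-0.0, 0.847, -0.532, -0.0]
ft_force: [-0.4, -0.2, -0.6]
finger_gap: 46.3
```

```bash
python3 go.py -66 -111 150 -90 c;python3 - <<'E'
from h import *
print(r.sense()['qpos'])
grab('wrist','w23')
E
```

```text
t 38.8 F [-0.4 -0.2 -0.6] gap 46.3
tcp [ 473.2 -419.4  167.2] yaw -64.3 goal [514.6 109.2 150. ] world d [ 41.4 528.6 -17.2]
turn units [0.    0.001 0.247]  shift units NOW axes [-15.27  -8.89   0.58]  AFTER-turn axes [-16.7   -5.78   0.57]
[-8.35288484e-01  4.00489999e-01  1.47757632e+00  9.24448765e-05
  1.26395168e+00  2.86367640e-01]
```

View pics/w23.png

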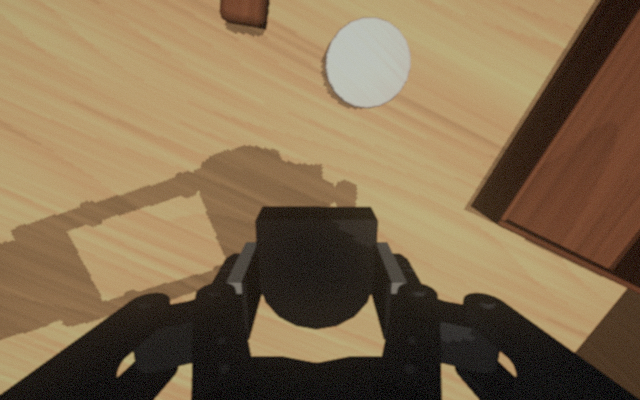

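Call:
apply_moves --motion '[[[-1, -0.5, 0], [0, 0, 0.12], 1], [[-1, -0.4, 0], [0, 0, 0.13], 1], [[-1, -0.34, 0], [0, 0, 0], 1], [[-1, -0.34, 0], [0, 0, 0], 1], [[-1, -0.34, 0], [0, 0, 0], 1], [[-1, -0.34, 0], [0, 0, 0], 1], [[-1, -0.34, 0], [0, 0, 0], 1], [[-1, -0.34, 0], [0, 0, 0], 1]]'

```text
clock: 39.65
ee_pos: [487.2, -162.8, 167.5]
tool_rot: [-0.0, 0.793, -0.609, 0.0]
ft_force: [0.3, 1.1, -1.2]
finger_gap: 46.5
```

Call:
apply_moves --motion '[[[-1, -0.34, 0], [0, 0, 0], 1], [[-1, -0.34, 0], [0, 0, 0], 1], [[-1, -0.34, 0], [0, 0, 0], 1], [[-1, -0.34, 0], [0, 0, 0], 1], [[-1, -0.34, 0], [0, 0, 0], 1], [[-1, -0.34, 0], [0, 0, 0], 1], [[-1, -0.34, 0], [0, 0, 0], 1], [[0, 0, 0], [0, 0, 0], 1]]'

```text
clock: 40.45
ee_pos: [502.5, 60.5, 167.5]
tool_rot: [-0.001, 0.794, -0.608, -0.001]
ft_force: [-0.3, -0.4, -0.2]
finger_gap: 46.4
```

```bash
python3 go.py -66 -111 150 -90 c
```

```text
t 40.45 F [-0.3 -0.4 -0.2] gap 46.4
tcp [502.5  60.5 167.5] yaw -74.8 goal [514.6 109.2 150. ] world d [ 12.   48.7 -17.5]
turn units [-0.001  0.002  0.013]  shift units NOW axes [-1.46 -0.81  0.59]  AFTER-turn axes [-1.47 -0.8   0.58]
```

Call:
apply_moves --motion '[[[-0.8, -0.5, 0], [0, 0, 0.013], 1], [[-0.67, -0.3, 0.3], [0, 0, 0], 1], [[0, 0, 0.5], [0, 0, 0], 1], [[0, 0, 0], [0, 0, 0], 1]]'

```text
clock: 40.85
ee_pos: [513.3, 105.7, 141.7]
tool_rot: [0.002, 0.79, -0.613, -0.001]
ft_force: [-1.1, -0.0, -0.6]
finger_gap: 46.0
```

```bash
python3 go.py -65 -111 12 -90 c; python3 - <<'E'
from h import *
grab('wrist','w24')
grab('scene','s24')
E
```

```text
t 40.85 F [-1.1 -0.  -0.6] gap 46.0
tcp [513.3 105.7 141.7] yaw -75.6 goal [515.5 109.4  12. ] world d [   2.2    3.7 -129.7]
turn units [ 0.005  0.    -0.005]  shift units NOW axes [-0.1  -0.12  4.32]  AFTER-turn axes [-0.1  -0.1   4.32]
```

View pics/w24.png

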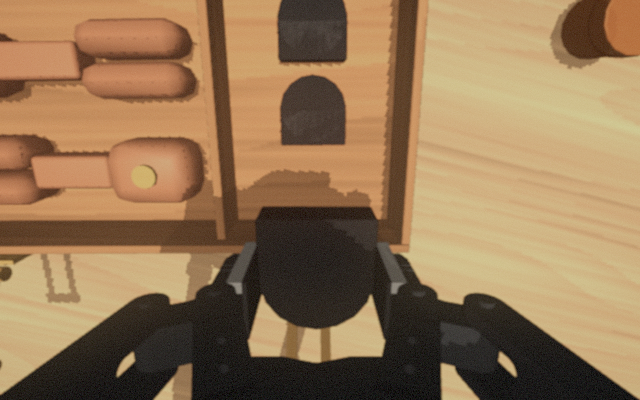

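View pics/s24.png

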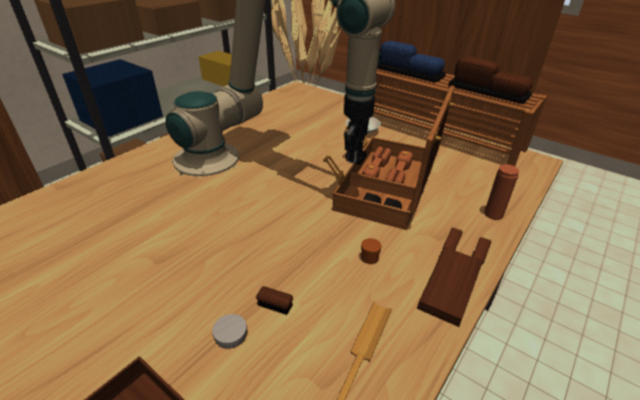

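Call:
apply_moves --motion '[[[-0.1, -0.1, 0.8], [0, 0, 0], 1], [[0, 0, 0.8], [0, 0, 0], 1], [[0, 0, 0.8], [0, 0, 0], 1], [[0, 0, 0.8], [0, 0, 0], 1], [[0, 0, 0.5], [0, 0, 0], 1], [[0, 0, 0], [0, 0, 0], 1]]'

```text
clock: 41.55
ee_pos: [516.0, 108.6, 31.3]
tool_rot: [0.001, 0.789, -0.614, -0.001]
ft_force: [-0.8, -0.7, -0.4]
finger_gap: 46.4
```

```bash
python3 go.py -65 -111 11 -90 c; python3 - <<'E'
from h import *
grab('wrist','w25')
grab('scene','s25')
z=cv2.imread('pics/s25.png')[60:240,280:480]; cv2.imwrite('pics/s25c.png',cv2.resize(z,(666,600)))
E
```

```text
t 41.55 F [-0.8 -0.7 -0.4] gap 46.4
tcp [516.  108.6  31.3] yaw -75.8 goal [515.5 109.4  11. ] world d [ -0.4   0.8 -20.3]
turn units [ 0.004  0.001 -0.009]  shift units NOW axes [-0.03  0.    0.68]  AFTER-turn axes [-0.03  0.01  0.68]
```

View pics/w25.png

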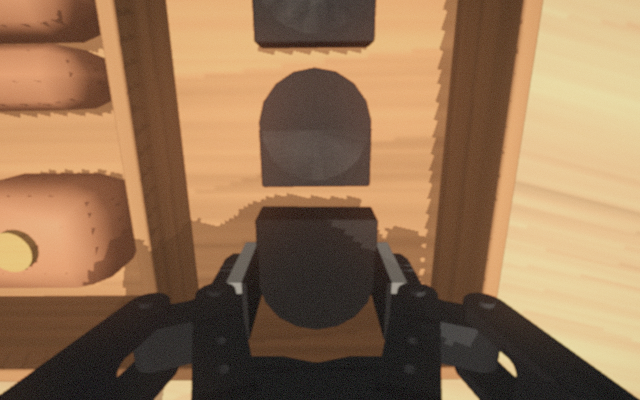

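View pics/s25c.png

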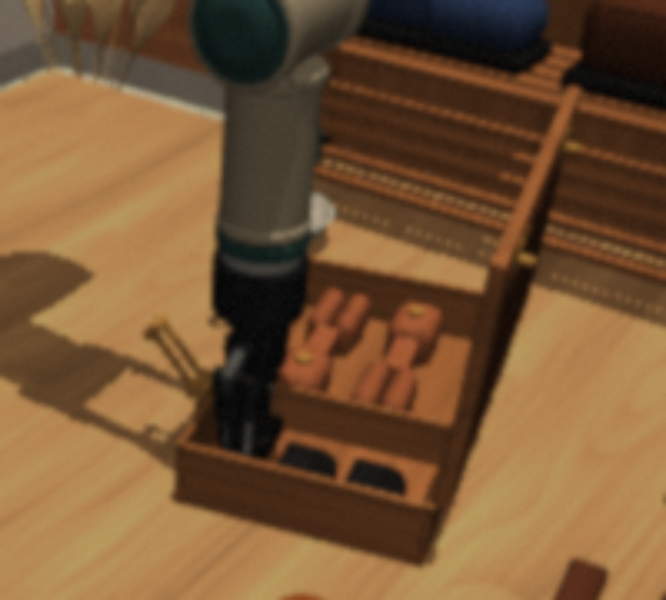

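Call:
apply_moves --motion '[[[-0.03, 0, 0.3], [0, 0, 0], 1], [[0, 0, 0.28], [0, 0, 0], 1], [[0, 0, 0], [0, 0, 0], 1]]'

```text
clock: 41.95
ee_pos: [516.0, 110.4, 14.2]
tool_rot: [0.001, 0.789, -0.614, -0.001]
ft_force: [-0.3, -0.7, -0.2]
finger_gap: 46.2
```

Call:
apply_moves --motion '[[[0, 0, 0.12], [0, 0, 0], 1], [[0, 0, 0], [0, 0, 0], 1], [[0, 0, 0], [0, 0, 0], -0.35], [[0, 0, 0], [0, 0, 0], -0.35], [[0, 0, 0], [0, 0, 0], -0.35], [[0, 0, -0.6], [0, 0, 0], -0.35], [[0, 0, -1], [0, 0, 0], -0.35], [[0, 0, -1], [0, 0, 0], -0.35]]'

```text
clock: 42.75
ee_pos: [516.4, 110.4, 90.0]
tool_rot: [0.0, 0.789, -0.614, -0.0]
ft_force: [-0.0, -0.4, -0.4]
finger_gap: 57.7
```

Call:
apply_moves --motion '[[[0, 0, -1], [0, 0, 0], -0.35], [[0, 0, -1], [0, 0, 0], -0.35], [[0, 0, -0.5], [0, 0, 0], -0.35], [[0, 0, 0], [0, 0, 0], -0.35]]'

```text
clock: 43.15
ee_pos: [518.6, 110.6, 167.1]
tool_rot: [-0.002, 0.789, -0.614, 0.002]
ft_force: [0.3, 0.4, -0.7]
finger_gap: 57.8
```

```bash
python3 go.py 160 0 300 -90 c; python3 - <<'E'
from h import *
grab('wrist','w26')
E
```

```text
t 43.15 F [ 0.3  0.4 -0.7] gap 57.8
tcp [518.6 110.6 167.1] yaw -75.8 goal [705.3 273.6 300. ] world d [186.7 163.  132.9]
turn units [-0.008 -0.001 -0.008]  shift units NOW axes [-3.73 -7.39 -4.39]  AFTER-turn axes [-3.69 -7.39 -4.43]
```

View pics/w26.png

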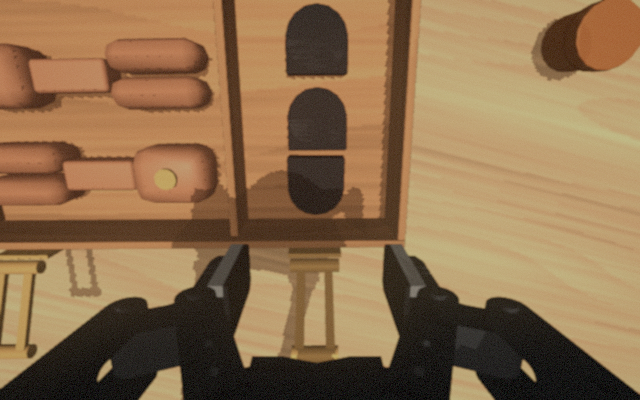

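Call:
apply_moves --motion '[[[0, 0, -1], [0, 0, 0], 1], [[0, 0, -1], [0, 0, 0], 1], [[0, 0, -1], [0, 0, 0], 1], [[-0.5, 0, -1], [0, 0, 0], 1], [[-0.5, -0.8, -0.5], [0, 0, 0], 1], [[-0.5, -0.9, 0], [0, 0, 0], 1], [[-0.5, -1, 0], [0, 0, 0], 1], [[-0.5, -1, 0], [0, 0, 0], 1]]'

```text
clock: 44.0
ee_pos: [606.3, 211.1, 297.5]
tool_rot: [0.001, 0.789, -0.614, -0.001]
ft_force: [0.0, -0.5, 0.3]
finger_gap: -0.1
```

Call:
apply_moves --motion '[[[-0.5, -1, 0], [0, 0, 0], 1], [[-0.5, -1, 0], [0, 0, 0], 1], [[-0.2, -1, 0], [0, 0, 0], 1], [[0, -0.7, 0], [0, 0, 0], 1], [[0, 0, 0], [0, 0, 0], 1]]'

```text
clock: 44.5
ee_pos: [706.5, 273.1, 294.7]
tool_rot: [0.002, 0.789, -0.614, -0.001]
ft_force: [-0.0, -0.9, -0.3]
finger_gap: 0.1
```

```bash
python3 go.py 150 0 240 -90 c; python3 - <<'E'
from h import *
grab('wrist','w27');grab('top','t27')
E
```

```text
t 44.5 F [-0.  -0.9 -0.3] gap 0.1
tcp [706.5 273.1 294.7] yaw -75.8 goal [695.6 271.  240. ] world d [-10.9  -2.1 -54.7]
turn units [ 0.005 -0.    -0.008]  shift units NOW axes [-0.02  0.36  1.82]  AFTER-turn axes [-0.03  0.37  1.82]
```

View pics/w27.png

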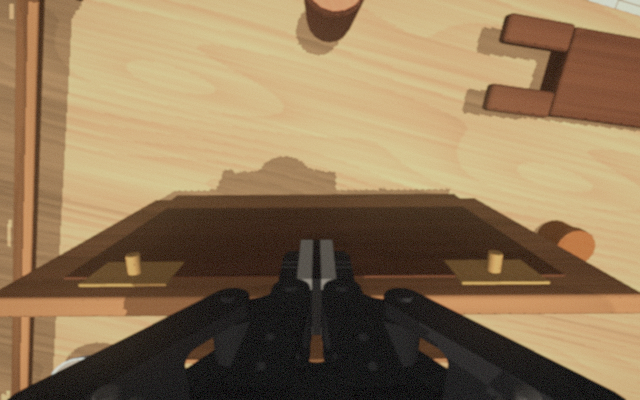

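View pics/t27.png

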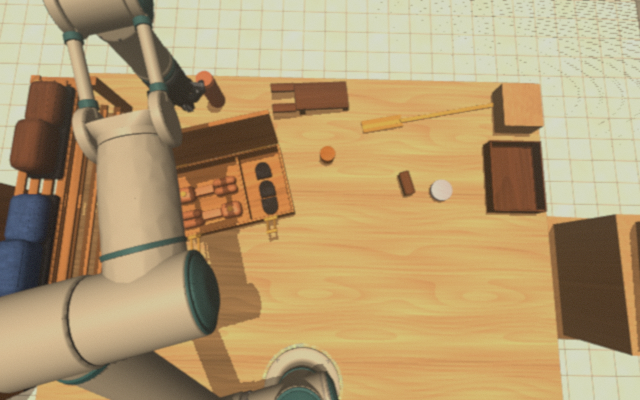

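Call:
apply_moves --motion '[[[0, 0.2, 0.9], [0, 0, 0], 1], [[0, 0.17, 0.92], [0, 0, 0], 1], [[0, 0.45, 0], [0, 0, 0], 1], [[0, 0.45, 0], [0, 0, 0], 1], [[0, 0.35, 0.02], [0, 0, 0], 1], [[0, 0.35, 0.02], [0, 0, 0], 1], [[0, 0.35, 0.03], [0, 0, 0], 1], [[0, 0.32, 0.03], [0, 0, 0], 1]]'

```text
clock: 45.4
ee_pos: [627.4, 252.8, 242.3]
tool_rot: [-0.001, 0.789, -0.614, 0.0]
ft_force: [3.3, 1.0, -0.7]
finger_gap: 0.1
```

```bash
python3 go.py 82 0 237 -90 c; python3 - <<'E'
from h import *
grab('scene','s28')
z=cv2.imread('pics/s28.png')[20:220,300:520]; cv2.imwrite('pics/s28c.png',cv2.resize(z,(660,600)))
E
```

```text
t 45.4 F [ 3.3  1.  -0.7] gap 0.1
tcp [627.4 252.8 242.3] yaw -75.8 goal [629.8 253.9 237. ] world d [ 2.4  1.1 -5.3]
turn units [-0.002 -0.    -0.008]  shift units NOW axes [-0.02 -0.09  0.18]  AFTER-turn axes [-0.01 -0.09  0.18]
```

View pics/s28c.png

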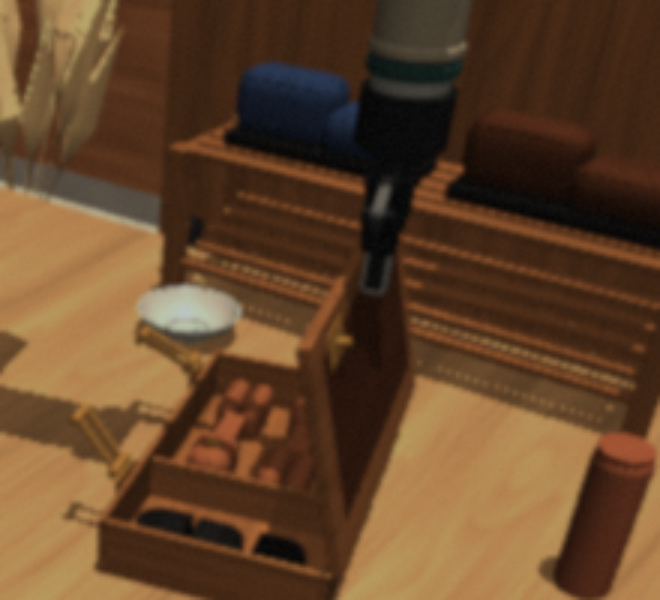

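Call:
apply_moves --motion '[[[0, 0.4, 0.2], [0, 0, 0], 1], [[0, 0.5, 0.2], [0, 0, 0], 1], [[0, 0.5, 0.25], [0, 0, 0], 1], [[0, 0.45, 0.25], [0, 0, 0], 1], [[0, 0.45, 0.3], [0, 0, 0], 1], [[0, 0.4, 0.32], [0, 0, 0], 1]]'

```text
clock: 46.05
ee_pos: [548.5, 232.7, 197.2]
tool_rot: [-0.0, 0.789, -0.614, 0.0]
ft_force: [1.1, -0.0, 2.0]
finger_gap: 0.1
```

```bash
python3 go.py -2 0 196 -90 c
```

```text
t 46.05 F [ 1.1 -0.   2. ] gap 0.1
tcp [548.5 232.7 197.2] yaw -75.8 goal [548.5 232.7 196. ] world d [ 0.1  0.  -1.2]
turn units [-0.001 -0.    -0.008]  shift units NOW axes [-0.   -0.    0.04]  AFTER-turn axes [-0.   -0.    0.04]
```

Call:
apply_moves --motion '[[[0, 0.35, 0.4], [0, 0, 0], 1], [[0, 0.35, 0.4], [0, 0, 0], 1], [[0, 0.33, 0.4], [0, 0, 0], 1], [[0, 0.25, 0.45], [0, 0, 0], 1], [[0, 0.25, 0.47], [0, 0, 0], 1], [[0, 0.2, 0.48], [0, 0, 0], 1]]'

```text
clock: 46.65
ee_pos: [498.2, 220.1, 118.5]
tool_rot: [0.0, 0.789, -0.614, -0.0]
ft_force: [1.6, 0.7, 0.7]
finger_gap: -0.4
```

Call:
apply_moves --motion '[[[0, 0.15, 0.4], [0, 0, 0], 1], [[0, 0.1, 0.4], [0, 0, 0], 1], [[0, 0.05, 0.3], [0, 0, 0], 1], [[0, 0, 0.2], [0, 0, 0], 1]]'

```text
clock: 47.05
ee_pos: [488.9, 217.9, 78.8]
tool_rot: [0.001, 0.789, -0.614, -0.001]
ft_force: [-1.0, -0.6, 1.4]
finger_gap: -0.1
```

```bash
python3 go.py -63 0 72 -90 c; python3 - <<'E'
from h import *
grab('scene','s29')
z=cv2.imread('pics/s29.png')[20:220,300:520]; cv2.imwrite('pics/s29c.png',cv2.resize(z,(660,600)))
E
```

```text
t 47.05 F [-1.  -0.6  1.4] gap -0.1
tcp [488.9 217.9  78.8] yaw -75.8 goal [489.5 217.4  72. ] world d [ 0.6 -0.5 -6.8]
turn units [ 0.004  0.    -0.008]  shift units NOW axes [ 0.02 -0.02  0.23]  AFTER-turn axes [ 0.02 -0.01  0.23]
```

View pics/s29c.png

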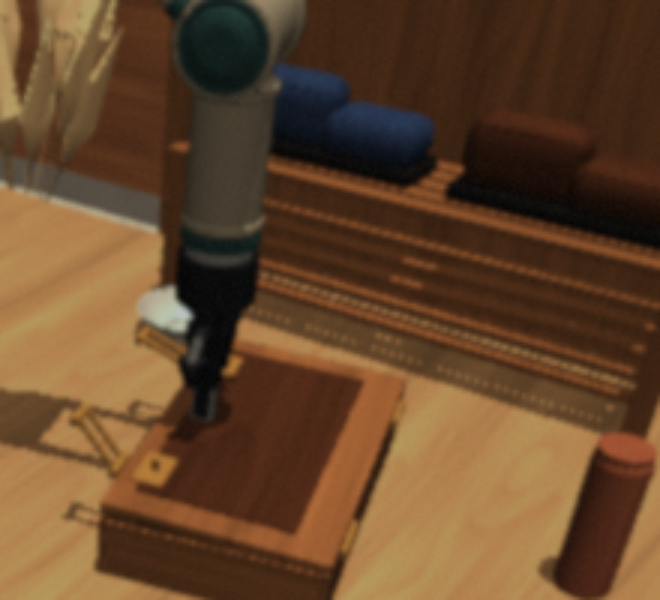

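Call:
apply_moves --motion '[[[0, 0, 0.12], [0, 0, 0], 1], [[0, 0, 0.12], [0, 0, 0], 1], [[0, 0, 0.05], [0, 0, 0], 1], [[0, 0, 0], [0, 0, 0], 1]]'

```text
clock: 47.5
ee_pos: [490.3, 218.3, 72.0]
tool_rot: [-0.0, 0.789, -0.614, 0.0]
ft_force: [-3.2, -1.2, 10.8]
finger_gap: -0.2
```

Call:
apply_moves --motion '[[[0, 0, 0.06], [0, 0, 0], 1], [[0, 0, 0.04], [0, 0, 0], 1], [[0, 0, 0], [0, 0, 0], 1], [[0, 0, 0], [0, 0, 0], 1]]'

```text
clock: 47.9
ee_pos: [490.4, 218.3, 71.8]
tool_rot: [-0.001, 0.789, -0.614, 0.0]
ft_force: [-8.2, -3.5, 30.1]
finger_gap: -0.4
```

Call:
apply_moves --motion '[[[0, 0, -0.6], [0, 0, 0], 1], [[0, 0, -1], [0, 0, 0], 1], [[0, 0, -1], [0, 0, 0], 1], [[0.7, 0.8, -0.3], [0, 0, 0], 1], [[0.8, 0.9, 0], [0, 0, 0], 1], [[0.8, 0.9, 0], [0, 0, 0], 1], [[0.8, 0.9, 0], [0, 0, 0], 1], [[0.57, 0.9, 0], [0, 0, 0], 1]]'

```text
clock: 48.7
ee_pos: [389.1, 77.8, 154.7]
tool_rot: [-0.0, 0.789, -0.614, 0.001]
ft_force: [0.0, 0.3, 0.4]
finger_gap: 0.1
```

```bash
python3 go.py -195 -110 105 -90 c; python3 - <<'E'
from h import *
grab('wrist','w30'); grab('top','t30')
z=cv2.imread('pics/t30.png')[110:270,120:310]; cv2.imwrite('pics/t30c.png',cv2.resize(z,(712,600)))
im,P=cloud('top0')
E
```

```text
t 48.7 F [0.  0.3 0.4] gap 0.1
tcp [389.1  77.8 154.7] yaw -75.8 goal [389.5  77.7 105. ] world d [  0.4  -0.2 -49.7]
turn units [-0.001 -0.001 -0.008]  shift units NOW axes [ 0.01 -0.01  1.66]  AFTER-turn axes [ 0.01 -0.01  1.66]
```

View pics/w30.png

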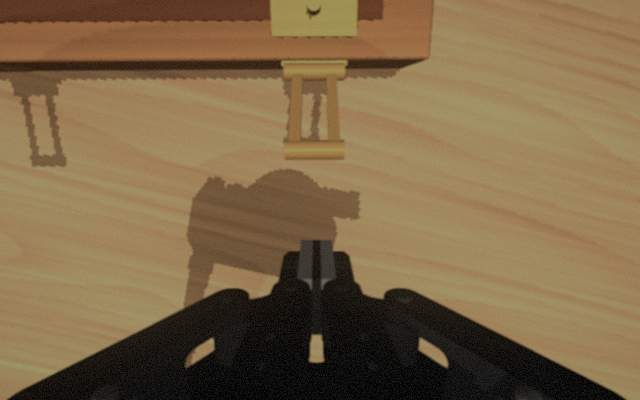

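View pics/t30c.png

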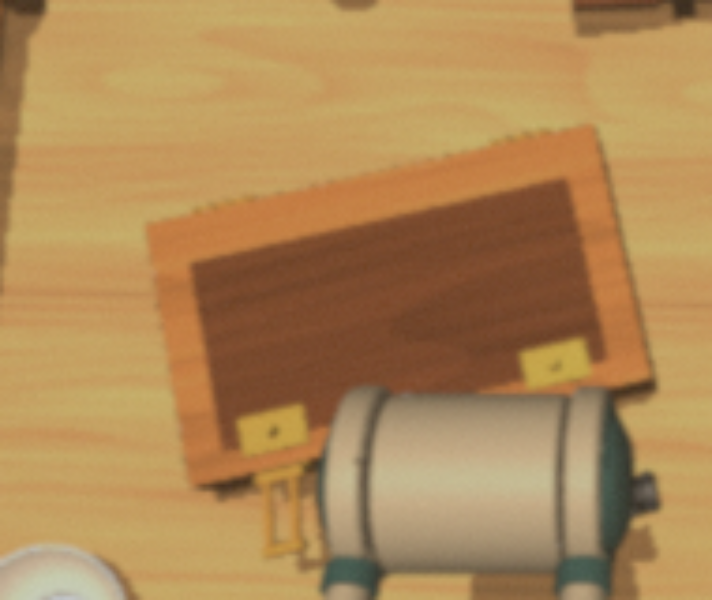

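Call:
apply_moves --motion '[[[0, 0, 0.8], [0, 0, 0], 0.67], [[0, 0, 0.75], [0, 0, 0], 0.67], [[0, -0.4, 0], [0, 0, 0], 0.67], [[0, -0.4, 0], [0, 0, 0], 0.67], [[0, -0.5, 0], [0, 0, 0], 0.67], [[0, -0.5, 0], [0, 0, 0], 0.67], [[0, -0.5, 0], [0, 0, 0], 0.67], [[0, 0, 0], [0, 0, 0], 0.67]]'

```text
clock: 49.6
ee_pos: [460.5, 96.7, 108.6]
tool_rot: [-0.002, 0.789, -0.614, 0.002]
ft_force: [0.1, -0.2, 0.5]
finger_gap: 14.3
```

```bash
python3 go.py -86 -110 108 -90 c; python3 - <<'E'
from h import *
grab('wrist','w31')
E
```

```text
t 49.6 F [ 0.1 -0.2  0.5] gap 14.3
tcp [460.5  96.7 108.6] yaw -75.8 goal [495.  105.1 108. ] world d [34.5  8.4 -0.6]
turn units [-0.006 -0.001 -0.008]  shift units NOW axes [ 0.01 -1.18  0.02]  AFTER-turn axes [ 0.02 -1.18  0.02]
```

View pics/w31.png

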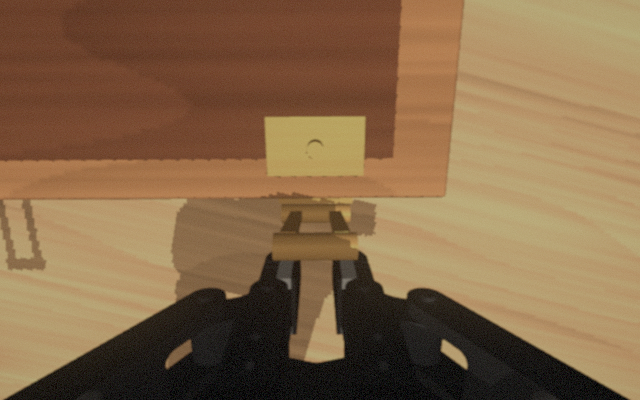

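Call:
apply_moves --motion '[[[0, -0.4, 0], [0, 0, 0], 0.67], [[0, -0.4, 0], [0, 0, 0], 0.67], [[0, -0.4, 0], [0, 0, 0], 0.67], [[0, -0.3, 0], [0, 0, 0], 0.67], [[0, 0, 0], [0, 0, 0], 0.67]]'

```text
clock: 50.15
ee_pos: [500.7, 107.2, 107.4]
tool_rot: [0.0, 0.789, -0.614, -0.0]
ft_force: [0.6, -0.3, -1.0]
finger_gap: 14.1
```

```bash
python3 go.py -53 -110 84 -90 c; python3 - <<'E'
from h import *
grab('wrist','w32')
E
```

```text
t 50.15 F [ 0.6 -0.3 -1. ] gap 14.1
tcp [500.7 107.2 107.4] yaw -75.8 goal [526.9 113.4  84. ] world d [ 26.1   6.2 -23.4]
turn units [ 0.001  0.    -0.008]  shift units NOW axes [ 0.01 -0.9   0.78]  AFTER-turn axes [ 0.02 -0.9   0.78]
```

View pics/w32.png

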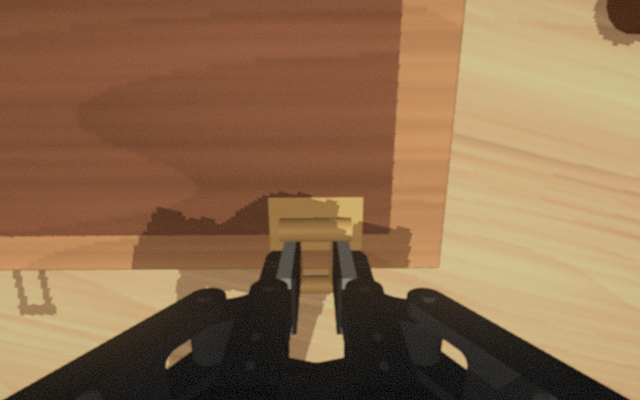

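Call:
apply_moves --motion '[[[0, 0.1, -0.5], [0, 0, 0], 0.67], [[0, 0, -0.3], [0, 0, 0], 0.67], [[0, -0.5, 0], [0, 0, 0], 0.67], [[0, -0.45, 0], [0, 0, 0], 0.67], [[0, 0, 0.4], [0, 0, 0], 0.67], [[0, 0, 0.4], [0, 0, 0], 0.67], [[0, 0, 0.3], [0, 0, 0], 0.67], [[0, 0, 0.3], [0, 0, 0], 0.67]]'

```text
clock: 51.0
ee_pos: [538.4, 116.3, 93.8]
tool_rot: [-0.012, 0.789, -0.615, 0.01]
ft_force: [19.5, 8.0, 7.5]
finger_gap: 14.0
```

```bash
python3 go.py -53 -110 84 -90 c; python3 - <<'E'
from h import *
grab('wrist','w33')
E
```

```text
t 51.0 F [19.5  8.   7.5] gap 14.0
tcp [538.4 116.3  93.8] yaw -75.9 goal [526.9 113.4  84. ] world d [-11.5  -2.8  -9.8]
turn units [-0.039 -0.001 -0.011]  shift units NOW axes [-0.    0.41  0.31]  AFTER-turn axes [-0.01  0.4   0.33]
```

View pics/w33.png

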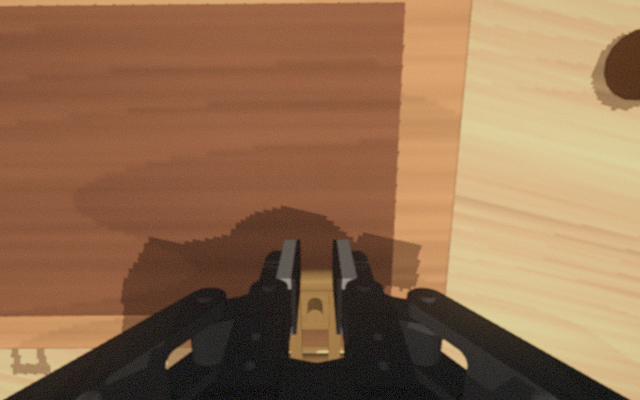

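Call:
apply_moves --motion '[[[0, 0, -0.5], [0, 0, 0], 0.67], [[0, 0, -0.5], [0, 0, 0], 0.67], [[0, 0.5, -0.5], [0, 0, 0], 0.67], [[0, 0.8, -0.5], [0, 0, 0], 0.67], [[0, 0.8, 0], [0, 0, 0], 0.67], [[0, 0.6, 0], [0, 0, 0], 0.67], [[0, 0, 0], [0, 0, 0], 0.67]]'

```text
clock: 51.75
ee_pos: [442.2, 93.0, 148.6]
tool_rot: [0.002, 0.789, -0.614, -0.002]
ft_force: [-0.3, -0.6, -0.9]
finger_gap: 14.2
```

```bash
python3 go.py -53 -110 84 -90 c; python3 - <<'E'
from h import *
grab('wrist','w34')
E
```

```text
t 51.75 F [-0.3 -0.6 -0.9] gap 14.2
tcp [442.2  93.  148.6] yaw -75.8 goal [526.9 113.4  84. ] world d [ 84.7  20.4 -64.6]
turn units [ 0.006  0.001 -0.009]  shift units NOW axes [ 0.03 -2.91  2.14]  AFTER-turn axes [ 0.05 -2.9   2.15]
```

View pics/w34.png

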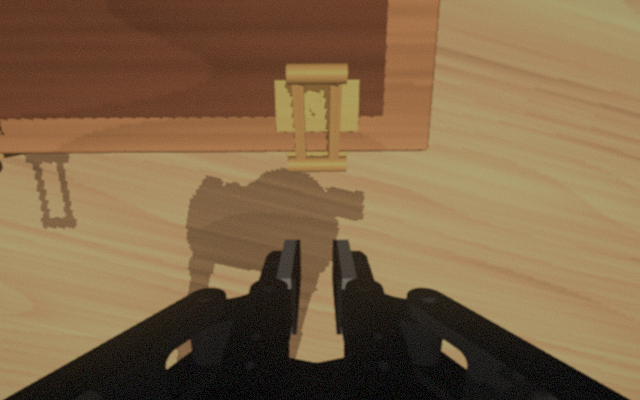

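```bash
cat > hasp.py <<'E'
import sys
from h import *
def ch(P):
    q=np.load('chest.npy'); c,s=np.cos(q[2]),np.sin(q[2]); d=P[...,:2]-q[:2]; return np.stack([d[...,0]*c+d[...,1]*s,-d[...,0]*s+d[...,1]*c,P[...,2]],-1)
fn,u,v=sys.argv[1],int(sys.argv[2]),int(sys.argv[3]); im,P=cloud(fn); L=ch(P)
for uu in (u-22,u,u+22):
    print(uu,[L[vv,uu].round(0).tolist() for vv in range(v-12,v+13,4)])
k=(L[...,2]>76)&(L[...,2]<150)&(abs(L[...,1]+110*(1 if len(sys.argv)<5 else -1))<20)&(L[...,0]>-125)&(L[...,0]<-30)
m=L[k]
for x in range(-125,-30,8):
    s=m[(m[:,0]>=x)&(m[:,0]<x+8)]
    if len(s)>5: print(x,len(s),'z',np.percentile(s[:,2],[10,50,95]).round(1))
E
python3 hasp.py w34 316 73
```

```text
294 [[-51.0, -97.0, 73.0], [-56.0, -99.0, 108.0], [-57.0, -99.0, 110.0], [-59.0, -99.0, 111.0], [-61.0, -99.0, 110.0], [-63.0, -98.0, 109.0], [-65.0, -98.0, 101.0]]
316 [[-51.0, -109.0, 72.0], [-56.0, -109.0, 108.0], [-58.0, -109.0, 111.0], [-59.0, -109.0, 110.0], [-61.0, -109.0, 110.0], [-63.0, -109.0, 109.0], [-64.0, -109.0, 73.0]]
338 [[-51.0, -122.0, 74.0], [-56.0, -120.0, 109.0], [-58.0, -120.0, 110.0], [-59.0, -120.0, 110.0], [-61.0, -120.0, 110.0], [-63.0, -120.0, 109.0], [-65.0, -121.0, 101.0]]
-117 570 z [78.1 79.5 80.6]
-109 441 z [77.3 79.3 82. ]
-101 269 z [82.4 84.6 86.8]
-93 285 z [86.9 88.8 91. ]
-85 368 z [85.2 92.7 95.2]
-77 473 z [84.7 96.5 99.4]
-69 679 z [100.  108.3 110.5]
-61 843 z [108.  110.  111.3]
```

```bash
python3 go.py -60 -110 125 -90 c
```

```text
t 51.8 F [ 0.6 -0.5 -0.1] gap 14.1
tcp [444.6  93.3 149.1] yaw -75.8 goal [520.1 111.7 125. ] world d [ 75.5  18.4 -24.1]
turn units [ 0.002  0.001 -0.009]  shift units NOW axes [ 0.02 -2.59  0.8 ]  AFTER-turn axes [ 0.04 -2.59  0.8 ]
```

Call:
apply_moves --motion '[[[0, -0.7, 0], [0, 0, 0], 0.67], [[0, -0.7, 0], [0, 0, 0], 0.67], [[0, -0.7, 0.2], [0, 0, 0], 0.67], [[0, -0.49, 0.6], [0, 0, 0], 0.67], [[0, 0, 0.2], [0, 0, 0], 0.67], [[0, 0, 0.2], [0, 0, 0], 0.67], [[0, 0, 0], [0, 0, 0], 0.67]]'

```text
clock: 52.5
ee_pos: [520.2, 112.4, 112.9]
tool_rot: [0.001, 0.789, -0.614, -0.001]
ft_force: [-0.1, 1.1, -0.6]
finger_gap: 14.3
```

```bash
python3 go.py -60 -110 84 -90 c
```

```text
t 52.5 F [-0.1  1.1 -0.6] gap 14.3
tcp [520.2 112.4 112.9] yaw -75.8 goal [520.1 111.7  84. ] world d [ -0.1  -0.7 -28.9]
turn units [ 0.004  0.001 -0.008]  shift units NOW axes [0.02 0.01 0.96]  AFTER-turn axes [0.02 0.01 0.96]
```

Call:
apply_moves --motion '[[[0, 0, 0.2], [0, 0, 0], 0.67], [[0, 0, 0.2], [0, 0, 0], 0.67], [[0, -0.05, 0.2], [0, 0, 0], 0.67], [[0, 0, 0], [0, 0, 0], 0.67]]'

```text
clock: 52.9
ee_pos: [522.5, 112.8, 95.4]
tool_rot: [0.0, 0.789, -0.614, -0.0]
ft_force: [0.1, 1.1, 0.5]
finger_gap: 14.5
```

Call:
apply_moves --motion '[[[0, -0.05, 0.15], [0, 0, 0], 0.67], [[0, -0.05, 0.15], [0, 0, 0], 0.67], [[0, 0, 0.1], [0, 0, 0], 0.67], [[0, 0, 0.1], [0, 0, 0], 0.67], [[0, 0, 0], [0, 0, 0], 0.67]]'

```text
clock: 53.4
ee_pos: [526.2, 113.7, 82.5]
tool_rot: [-0.0, 0.789, -0.614, 0.0]
ft_force: [-2.2, 0.4, 12.0]
finger_gap: 14.5
```

Call:
apply_moves --motion '[[[0, 0, 0.06], [0, 0, 0], 0.67], [[0, 0, 0], [0, 0, 0], 0.67], [[0, 0, 0], [0, 0, 0], 0.67], [[0, 0, -0.5], [0, 0, 0], 0.67], [[0, 0, -1], [0, 0, 0], 0.67], [[0, 0.8, -0.8], [0, 0, 0], 0.67], [[0, 1, 0], [0, 0, 0], 0.67], [[0, 1, 0], [0, 0, 0], 0.67]]'

```text
clock: 54.2
ee_pos: [444.2, 92.8, 148.7]
tool_rot: [-0.001, 0.789, -0.614, 0.001]
ft_force: [-0.7, 0.3, 0.0]
finger_gap: 13.9
```

```bash
python3 go.py -195 110 90 -90 c; python3 - <<'E'
from h import *
grab('wrist','w35')
E
python3 hasp.py w35 316 75
```

```text
t 54.2 F [-0.7  0.3  0. ] gap 13.9
tcp [444.2  92.8 148.7] yaw -75.8 goal [334.  290.5  90. ] world d [-110.2  197.7  -58.7]
turn units [-0.002 -0.    -0.008]  shift units NOW axes [-7.29  1.94  1.95]  AFTER-turn axes [-7.3   1.89  1.96]
294 [[-50.0, -98.0, 82.0], [-52.0, -98.0, 82.0], [-54.0, -98.0, 83.0], [-56.0, -97.0, 77.0], [-58.0, -97.0, 76.0], [-61.0, -97.0, 76.0], [-63.0, -97.0, 77.0]]
316 [[-50.0, -110.0, 83.0], [-52.0, -110.0, 83.0], [-54.0, -110.0, 81.0], [-56.0, -110.0, 73.0], [-58.0, -110.0, 72.0], [-61.0, -110.0, 73.0], [-63.0, -110.0, 73.0]]
338 [[-50.0, -122.0, 83.0], [-52.0, -122.0, 83.0], [-54.0, -122.0, 82.0], [-56.0, -123.0, 73.0], [-58.0, -123.0, 72.0], [-61.0, -123.0, 72.0], [-63.0, -123.0, 74.0]]
-117 578 z [77.7 79.3 80.6]
-109 460 z [76.4 77.6 79.8]
-101 231 z [76.3 77.  78.1]
-93 232 z [76.3 76.9 78. ]
-85 303 z [76.3 77.1 85.1]
-77 353 z [76.3 77.2 85.5]
-69 247 z [76.3 77.  78.1]
-61 468 z [76.6 80.2 82.7]
-53 687 z [80.4 82.3 83.6]
```

View pics/w35.png

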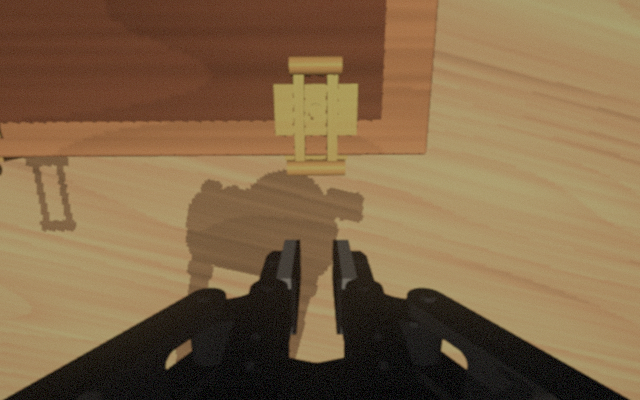

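Call:
apply_moves --motion '[[[-1, 0.4, 0], [0, 0, 0], 0.67], [[-1, 0.4, 0], [0, 0, 0], 0.67], [[-1, 0.4, 0], [0, 0, 0], 0.67], [[-1, 0.4, 0], [0, 0, 0], 0.67], [[-1, 0.4, 0], [0, 0, 0], 0.67], [[-1, 0.2, 0], [0, 0, 0], 0.67], [[-1, 0, 0], [0, 0, 0], 0.67], [[-0.3, 0, 0], [0, 0, 0], 0.67]]'

```text
clock: 55.05
ee_pos: [326.0, 291.2, 148.1]
tool_rot: [-0.001, 0.79, -0.613, -0.0]
ft_force: [1.0, -0.1, 0.3]
finger_gap: 13.9
```

```bash
python3 go.py -200 110 88 -90 c; python3 - <<'E'
from h import *
grab('wrist','w36')
E
```

```text
t 55.05 F [ 1.  -0.1  0.3] gap 13.9
tcp [326.  291.2 148.1] yaw -75.6 goal [329.2 289.3  88. ] world d [  3.2  -1.9 -60.1]
turn units [-0.001  0.001 -0.005]  shift units NOW axes [ 0.09 -0.08  2.  ]  AFTER-turn axes [ 0.09 -0.09  2.  ]
```

View pics/w36.png

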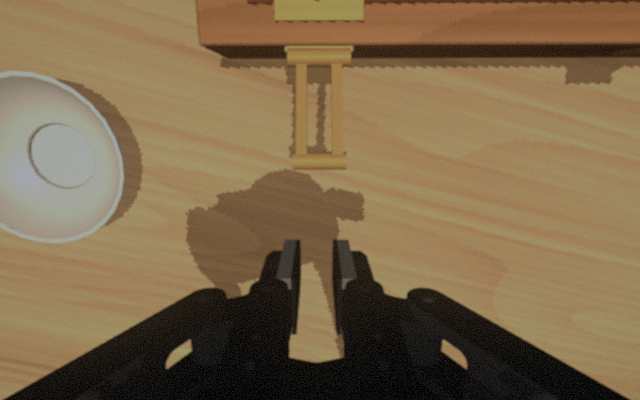

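Call:
apply_moves --motion '[[[0.08, 0, 0.9], [0, 0, 0], 0.67], [[0, 0, 0.95], [0, 0, 0], 0.67], [[0, -0.5, 0], [0, 0, 0], 0.67], [[0, -0.5, 0], [0, 0, 0], 0.67], [[0, -0.5, -0.1], [0, 0, 0], 0.67], [[0, -0.5, -0.2], [0, 0, 0], 0.67], [[0, -0.4, -0.2], [0, 0, 0], 0.67], [[0, -0.3, -0.1], [0, 0, 0], 0.67]]'

```text
clock: 55.9
ee_pos: [356.3, 291.6, 107.5]
tool_rot: [0.047, 0.786, -0.615, -0.032]
ft_force: [-81.3, -8.5, 55.8]
finger_gap: 14.2
```

```bash
python3 go.py -82 110 108 -90 c; python3 - <<'E'
from h import *
grab('wrist','w37')
E
```

```text
t 55.9 F [-81.3  -8.5  55.8] gap 14.2
tcp [356.3 291.6 107.5] yaw -76.0 goal [443.4 319.  108. ] world d [87.1 27.4  0.5]
turn units [ 0.145 -0.008 -0.015]  shift units NOW axes [-0.19 -3.02 -0.36]  AFTER-turn axes [-0.15 -3.04 -0.02]
```

View pics/w37.png

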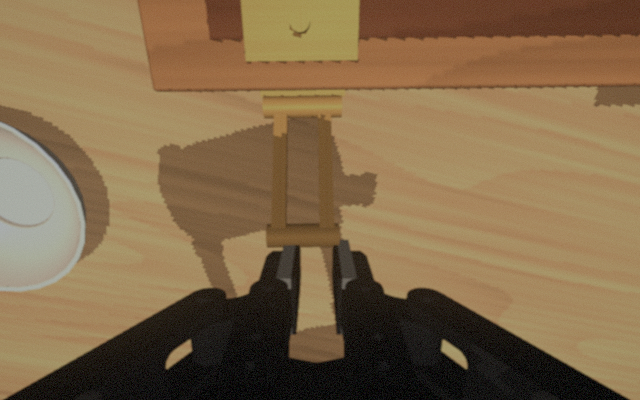

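Call:
apply_moves --motion '[[[0, 0.5, 0], [0, 0, 0], 0.67], [[0, 0.8, 0], [0, 0, 0], 0.67], [[0, 0.8, 0], [0, 0, 0], 0.67], [[0, 0.5, 0], [0, 0, 0], 0.67], [[0, 0, 0], [0, 0, 0], 0.67]]'

```text
clock: 56.45
ee_pos: [330.4, 287.3, 111.8]
tool_rot: [-0.001, 0.789, -0.614, 0.0]
ft_force: [0.4, -0.5, 0.7]
finger_gap: 14.0
```

```bash
python3 go.py -200 110 108 -90 c; python3 - <<'E'
from h import *
grab('wrist','w38')
from h import *
import sys
im,P=cloud('w38'); q=np.load('chest.npy'); c,s=np.cos(q[2]),np.sin(q[2]); d=P[...,:2]-q[:2]; L=np.stack([d[...,0]*c+d[...,1]*s,-d[...,0]*s+d[...,1]*c,P[...,2]],-1)
k=(abs(L[...,1]-110)<20)&(L[...,0]<-107)&(L[...,0]>-185)&(L[...,2]>30)&(L[...,2]<150); k[240:]=0; m=L[k]
for x in range(-185,-105,6):
    w=m[(m[:,0]>=x)&(m[:,0]<x+6)]
    if len(w)>5: print(x,len(w),w.mean(0).round(1),np.percentile(w[:,2],[5,95]).round(1))
E
```

```text
t 56.45 F [ 0.4 -0.5  0.7] gap 14.0
tcp [330.4 287.3 111.8] yaw -75.8 goal [329.2 289.3 108. ] world d [-1.2  2.  -3.8]
turn units [-0.002  0.    -0.008]  shift units NOW axes [-0.08  0.02  0.13]  AFTER-turn axes [-0.08  0.02  0.13]
-167 68 [-161.2  109.4  116. ] [115.  116.7]
-161 1046 [-157.8  110.4  118. ] [116.8 119.2]
-155 944 [-152.6  110.5  115.9] [113.  118.4]
-149 488 [-146.   110.6  110. ] [107.4 112.8]
-143 459 [-140.1  110.3  104.4] [101.6 106.9]
-137 410 [-134.1  110.7   98.9] [ 96.3 101.7]
-131 401 [-128.1  110.5   93.3] [90.1 96.1]
-125 382 [-122.1  110.4   87.8] [85.1 90.7]
-119 699 [-115.2  110.1   80. ] [76.  84.4]
-113 1038 [-110.1  110.4   79.4] [77.9 80.7]
```

View pics/w38.png

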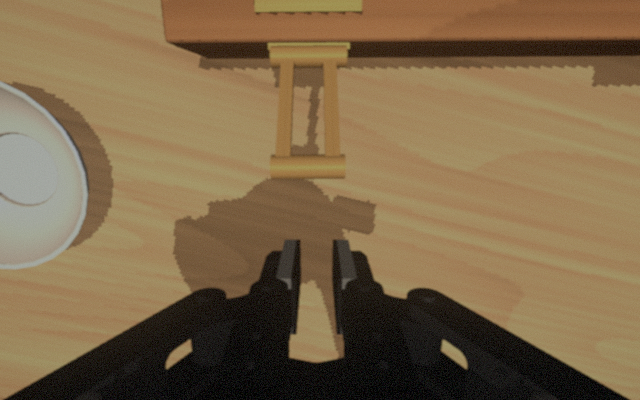

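Call:
apply_moves --motion '[[[-0.08, 0, 0.35], [0, 0, 0], 0.67], [[0, -0.4, 0], [0, 0, 0], 0.67], [[0, -0.35, 0], [0, 0, 0], 0.67], [[0, -0.2, -0.15], [0, 0, 0], 0.67], [[0, -0.2, -0.18], [0, 0, 0], 0.67], [[0, 0, 0], [0, 0, 0], 0.67]]'

```text
clock: 57.1
ee_pos: [364.9, 298.8, 110.9]
tool_rot: [-0.001, 0.789, -0.614, 0.001]
ft_force: [-0.1, 0.2, 0.5]
finger_gap: 14.1
```

```bash
python3 go.py -122 110 120 -90 c
```

```text
t 57.1 F [-0.1  0.2  0.5] gap 14.1
tcp [364.9 298.8 110.9] yaw -75.8 goal [404.7 308.9 120. ] world d [39.8 10.2  9.1]
turn units [-0.003  0.    -0.009]  shift units NOW axes [-0.   -1.37 -0.3 ]  AFTER-turn axes [ 0.01 -1.37 -0.3 ]
```

Call:
apply_moves --motion '[[[0, -0.2, -0.13], [0, 0, 0], 0.67], [[0, -0.2, -0.1], [0, 0, 0], 0.67], [[0, -0.2, -0.07], [0, 0, 0], 0.67]]'

```text
clock: 57.4
ee_pos: [380.8, 302.9, 119.7]
tool_rot: [-0.0, 0.789, -0.614, 0.0]
ft_force: [-2.0, 0.5, 0.9]
finger_gap: 14.1
```

Call:
apply_moves --motion '[[[0, -0.25, 0], [0, 0, 0], 0.67], [[0, -0.25, 0], [0, 0, 0], 0.67], [[0, -0.25, 0], [0, 0, 0], 0.67]]'

```text
clock: 57.7
ee_pos: [403.2, 308.5, 119.1]
tool_rot: [-0.0, 0.789, -0.614, 0.0]
ft_force: [-1.4, 0.4, 1.6]
finger_gap: 14.3
```

```bash
python3 go.py -82 110 108 -90 c; python3 - <<'E'
from h import *
grab('wrist','w39')
E
```

```text
t 57.7 F [-1.4  0.4  1.6] gap 14.3
tcp [403.2 308.5 119.1] yaw -75.8 goal [443.4 319.  108. ] world d [ 40.2  10.5 -11.1]
turn units [-0.001  0.    -0.008]  shift units NOW axes [-0.01 -1.38  0.37]  AFTER-turn axes [-0.   -1.38  0.37]
```

View pics/w39.png

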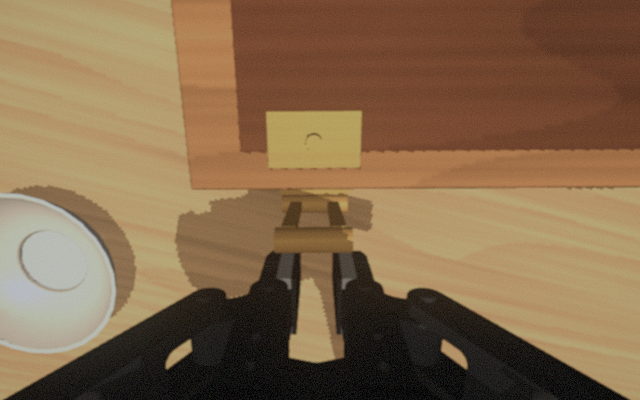

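Moving well with low force. Continue over the top.

Call:
apply_moves --motion '[[[0, -0.3, 0], [0, 0, 0], 0.67], [[0, -0.3, 0.1], [0, 0, 0], 0.67], [[0, -0.3, 0.13], [0, 0, 0], 0.67], [[0, -0.3, 0.13], [0, 0, 0], 0.67], [[0, -0.2, 0], [0, 0, 0], 0.67], [[0, 0, 0], [0, 0, 0], 0.67]]'

```text
clock: 58.35
ee_pos: [443.9, 318.6, 107.8]
tool_rot: [0.0, 0.789, -0.614, 0.0]
ft_force: [-0.2, 0.7, -0.6]
finger_gap: 14.1
```

Call:
apply_moves --motion '[[[0, 0.2, -0.2], [0, 0, 0], 0.67], [[0, 0.4, -0.6], [0, 0, 0], 0.67], [[0, 0.8, -0.6], [0, 0, 0], 0.67], [[0, 0.8, 0], [0, 0, 0], 0.67], [[0, 0, 0], [0, 0, 0], 0.67]]'

```text
clock: 58.85
ee_pos: [375.9, 301.5, 151.6]
tool_rot: [0.0, 0.79, -0.614, -0.0]
ft_force: [-0.4, 0.6, -0.2]
finger_gap: 14.1
```

```bash
python3 go.py -60 110 125 -90 c; python3 - <<'E'
from h import *
grab('wrist','w40')
E
python3 hasp.py w40 316 75 L
```

```text
t 58.85 F [-0.4  0.6 -0.2] gap 14.1
tcp [375.9 301.5 151.6] yaw -75.7 goal [464.7 324.6 125. ] world d [ 88.7  23.1 -26.6]
turn units [ 0.     0.    -0.007]  shift units NOW axes [-0.02 -3.06  0.88]  AFTER-turn axes [ 0.   -3.06  0.89]
294 [[-67.0, 120.0, 118.0], [-68.0, 120.0, 119.0], [-70.0, 120.0, 116.0], [-71.0, 120.0, 108.0], [-73.0, 120.0, 107.0], [-75.0, 121.0, 105.0], [-77.0, 121.0, 103.0]]
316 [[-67.0, 109.0, 119.0], [-68.0, 109.0, 118.0], [-70.0, 109.0, 116.0], [-69.0, 109.0, 73.0], [-72.0, 109.0, 85.0], [-74.0, 109.0, 85.0], [-77.0, 109.0, 84.0]]
338 [[-67.0, 99.0, 119.0], [-68.0, 99.0, 118.0], [-70.0, 99.0, 115.0], [-71.0, 98.0, 108.0], [-73.0, 98.0, 107.0], [-75.0, 98.0, 105.0], [-77.0, 98.0, 103.0]]
-117 592 z [78.  79.4 80.7]
-109 446 z [77.3 79.9 84.5]
-101 284 z [85.5 88.3 91.2]
-93 323 z [91.8 94.4 97.3]
-85 424 z [ 85.3  99.9 103.3]
-77 660 z [ 85.  107.1 117. ]
-69 1147 z [117.  118.2 119.6]
-61 66 z [114.6 115.8 116.8]
```

View pics/w40.png

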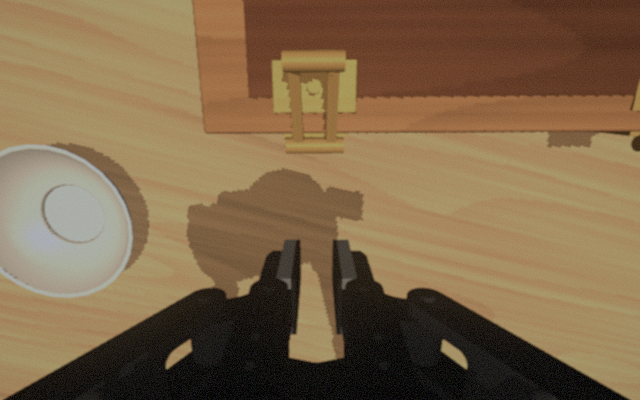

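Call:
apply_moves --motion '[[[0, -0.8, 0], [0, 0, 0], 0.67], [[0, -0.8, 0], [0, 0, 0], 0.67], [[0, -0.8, 0], [0, 0, 0], 0.67], [[0, -0.52, 0.5], [0, 0, 0], 0.67], [[0, 0, 0.3], [0, 0, 0], 0.67], [[0, 0, 0.2], [0, 0, 0], 0.67], [[0, -0.05, 0.2], [0, 0, 0], 0.67], [[0, 0, 0], [0, 0, 0], 0.67]]'

```text
clock: 59.7
ee_pos: [464.9, 324.1, 114.0]
tool_rot: [0.0, 0.789, -0.614, -0.0]
ft_force: [0.3, -0.9, 0.3]
finger_gap: 14.0
```

```bash
python3 go.py -60 110 84 -90 c
```

```text
t 59.7 F [ 0.3 -0.9  0.3] gap 14.0
tcp [464.9 324.1 114. ] yaw -75.8 goal [464.7 324.6  84. ] world d [ -0.2   0.5 -30. ]
turn units [ 0.001  0.    -0.008]  shift units NOW axes [-0.02  0.    1.  ]  AFTER-turn axes [-0.02  0.    1.  ]
```

Call:
apply_moves --motion '[[[0, 0, 0.2], [0, 0, 0], 0.67], [[0, -0.05, 0.2], [0, 0, 0], 0.67], [[0, -0.05, 0.2], [0, 0, 0], 0.67], [[0, 0, 0], [0, 0, 0], 0.67]]'

```text
clock: 60.1
ee_pos: [467.4, 324.6, 95.2]
tool_rot: [0.001, 0.789, -0.614, -0.001]
ft_force: [-0.0, 0.2, 0.4]
finger_gap: 13.8
```

Call:
apply_moves --motion '[[[0, -0.05, 0.2], [0, 0, 0], 0.67], [[0, -0.03, 0.15], [0, 0, 0], 0.67], [[0, 0, 0.1], [0, 0, 0], 0.67], [[0, 0, 0], [0, 0, 0], 0.67]]'

```text
clock: 60.5
ee_pos: [470.4, 325.5, 83.0]
tool_rot: [0.0, 0.789, -0.614, -0.0]
ft_force: [-1.2, -0.7, 4.1]
finger_gap: 14.0
```

Call:
apply_moves --motion '[[[0, 0, 0.06], [0, 0, 0], 0.67], [[0, 0, 0.04], [0, 0, 0], 0.67], [[0, 0, 0], [0, 0, 0], 0.67]]'

```text
clock: 60.8
ee_pos: [470.6, 325.6, 82.2]
tool_rot: [-0.0, 0.789, -0.614, 0.0]
ft_force: [-4.3, -1.5, 16.8]
finger_gap: 14.3
```

Call:
apply_moves --motion '[[[0, 0, -0.5], [0, 0, 0], 0.67], [[0, 0, -1], [0, 0, 0], 0.67], [[0, 0.8, -0.8], [0, 0, 0], 0.67], [[0, 1, -0.5], [0, 0, 0], 0.67], [[0, 1, 0], [0, 0, 0], 0.67], [[0, 0, 0], [0, 0, 0], 0.67]]'

```text
clock: 61.4
ee_pos: [384.9, 303.5, 163.9]
tool_rot: [0.002, 0.79, -0.614, -0.001]
ft_force: [-0.0, 0.0, -0.8]
finger_gap: 14.1
```

```bash
python3 - <<'E'
from h import *
grab('wrist','w41')
E
python3 hasp.py w41 316 75 L; python3 go.py -220 110 300 -90 c
```

```text
294 [[-53.0, 122.0, 81.0], [-56.0, 122.0, 79.0], [-58.0, 122.0, 76.0], [-60.0, 122.0, 77.0], [-62.0, 122.0, 78.0], [-65.0, 123.0, 75.0], [-67.0, 123.0, 76.0]]
316 [[-54.0, 109.0, 81.0], [-56.0, 109.0, 78.0], [-58.0, 109.0, 73.0], [-60.0, 109.0, 73.0], [-62.0, 109.0, 73.0], [-65.0, 109.0, 74.0], [-67.0, 109.0, 72.0]]
338 [[-54.0, 96.0, 84.0], [-56.0, 95.0, 79.0], [-58.0, 95.0, 72.0], [-60.0, 95.0, 74.0], [-62.0, 95.0, 74.0], [-65.0, 95.0, 73.0], [-67.0, 95.0, 73.0]]
-117 519 z [77.8 79.4 80.6]
-109 405 z [76.4 77.7 79.9]
-101 207 z [76.3 76.9 77.8]
-93 219 z [76.2 76.9 77.8]
-85 269 z [76.3 77.1 85.2]
-77 311 z [76.4 77.3 85.5]
-69 234 z [76.2 76.8 77.8]
-61 436 z [76.5 80.2 82.8]
-53 567 z [80.6 82.2 83.6]
t 61.45 F [ 1.   0.7 -0.1] gap 14.2
tcp [387.4 304.3 163.9] yaw -75.7 goal [309.8 284.2 300. ] world d [-77.6 -20.1 136.1]
turn units [ 0.001 -0.    -0.007]  shift units NOW axes [ 0.01  2.67 -4.53]  AFTER-turn axes [-0.    2.67 -4.54]
```

View pics/w41.png

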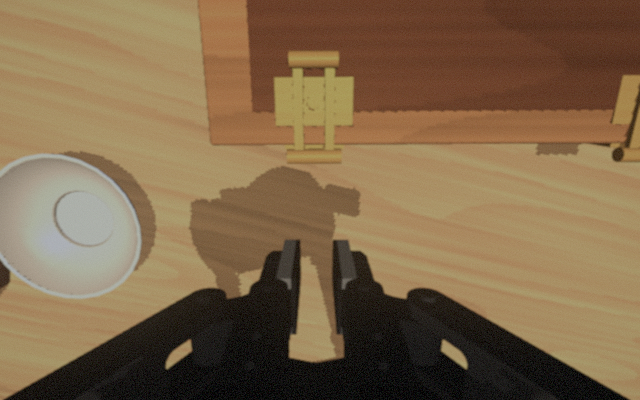

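Both hasps are flat. Retreat and do a last check of the whole table.

Call:
apply_moves --motion '[[[0, 0.4, -1], [0, 0, 0], 0.67], [[0, 0.5, -1], [0, 0, 0], 0.67], [[0, 0.5, -1], [0, 0, 0], 0.67], [[0, 0.5, -0.5], [0, 0, 0], 0.67], [[0, 0, 0], [0, 0, 0], 0.67]]'

```text
clock: 61.95
ee_pos: [334.7, 291.6, 270.9]
tool_rot: [-0.002, 0.789, -0.614, 0.001]
ft_force: [-0.2, 0.2, -0.4]
finger_gap: 14.0
```

```bash
python3 - <<'E'
from h import *
grab('scene','s50');grab('top','t50');grab('wrist','w50')
im,P=cloud('top0');im2,P2=cloud('t50')
for (u,v) in((328,154),(407,183),(441,190)):
    a=P[v-14:v+15,u-14:u+15].reshape(-1,3);b=P2[v-14:v+15,u-14:u+15].reshape(-1,3)
    print(a[a[:,2]>8].mean(0).round(1),b[b[:,2]>8].mean(0).round(1))
q=np.load('chest.npy'); c,s=np.cos(q[2]),np.sin(q[2]); d=P2[...,:2]-q[:2]; L=np.stack([d[...,0]*c+d[...,1]*s,-d[...,0]*s+d[...,1]*c,P2[...,2]],-1)
for x in(-95,-40,40,95):
    k=(abs(L[...,0]-x)<6)&(abs(L[...,1])<75); print('lid z at',x,np.nanmedian(L[k][:,2]).round(1))
for sg in(-1,1):
    k=(abs(L[...,1]-sg*110)<16)&(abs(L[...,0]+53)<5)&(L[...,2]>60); print('bar',sg,np.percentile(L[k][:,2],[50,95]).round(1))
print(r.sense()['clock'],r.sense()['ft_force'])
E
```

```text
[673.3 -62.   42. ] [673.5 -62.1  42.4]
[ 590.5 -305.4   32. ] [ 590.5 -305.3   32. ]
[ 572.1 -413.4   24.4] [ 572.2 -413.4   24. ]
lid z at -95 72.0
lid z at -40 72.8
lid z at 40 72.4
lid z at 95 71.7
bar -1 [81.6 85.7]
bar 1 [81.4 84.9]
62.1 [ 0.63396708  0.07225682 -0.75106489]
```

View pics/s50.png

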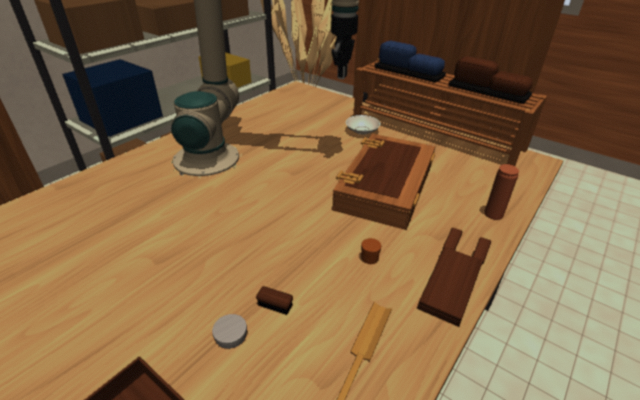

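View pics/t50.png

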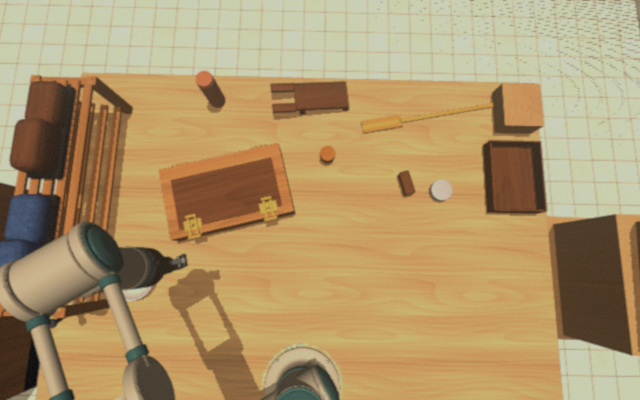

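The views show the lid flat, both hasps lying on it with the studs showing, and the bystanders where they started. I am handing in.

```bash
python3 -c "
from h import *
print(r.finish_job())"
```

```text
the job is handed in; nothing more can be done
None
```

The chest is packed, shut and latched, and I handed the job in at about 62 s of the 210 s allowed. Both shoe trees are in the long compartment and all three heel caps are in the small one. I then shut the lid, and after that swung over the right hasp and then the left.

**Last checks, all passed:**
- **Contents:** before the lid was shut, the wrist camera showed the trees and caps lying flat in their compartments.
- **Lid:** its top measures 72–73 mm all over, against 72 mm when fully shut.
- **Hasps:** both straps lie at about 77 mm with their bars topping out at about 83 mm. The studs stand through the slots at about 85 mm.
- **Bystanders:** the tin, brush and wax jar are within 0.5 mm of where they started.

**Contacts that went less smoothly:**
- While I placed the first tree, the gripper touched the upright lid with about 5 N, so I set the tree 20 mm further forward.
- On the right hasp, the fingers slipped past the bar at about 20 N. I moved back and pressed it down properly.
- On the left hasp, my first push jammed and the wrist force read about 99 N at the end of that move, under the 120 N limit. The peak inside the move was not recorded. I backed off and followed the bar's arc instead, at under 3 N. The contact was at the fingertips, so I don't think the 40 N limit on the gripper's body was reached, but I did not measure that directly.

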